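# Level the kitchen bench scale

## Task

The bench scale sags at the front and rocks on the counter: turn its two front levelling knobs until it stands level and all four feet firmly carry weight, so that it no longer rocks when left alone. Work gently: do not lean on the scale, lift it or shove it along, leave the bowl standing on it, and leave the other things on the counter where they are.

Things in the scene. Friction and masses are not known exactly. Their poses are not given: they have to be found in the camera images.
- scale: kitchen bench scale, 240 mm deep (x), 280 mm wide (y), platform 69 mm up, grey display at its front between the knobs, about 3.2 kg. Origin: middle of the footprint, level with the rear feet's undersides; z is its up axis (vertical when level), -x its front, facing the robot. Feet at x = +-100, y = +-120 mm. At the start the front feet are screwed in 2 to 6 mm too far, unequally: it sags and rocks
- knob_left (a point): black round levelling knob, 36 mm across, 28 mm tall, axis along the scale's z, at its front corner x = -100, y = +120 mm. Point on the axis, 12 mm below the knob's top, 76 mm above the scale's origin (the knob stays at this height). Turning it clockwise from above drives the foot below it down 2.5 mm per rad; takes about 0.1 N m, stays where left, 3.5 rad to spare; grip it at any yaw
- knob_right (a point): the same knob at the other front corner, x = -100, y = -120 mm, working the foot below it; both knobs have over 25 mm free all round
- foot_front_left: soft rubber foot disc, 28 mm diameter, below knob_left, hardly seen; under load it gives 0.07 mm per N; origin at its underside
- foot_front_right: the same soft foot below knob_right; origin at its underside
- foot_rear_left: hard rubber foot disc at the rear corner x = +100, y = +120 mm of the scale; no screw, not adjustable, worn 0.2 to 1.2 mm shorter than the rear right foot; origin at its underside
- foot_rear_right: hard rubber foot disc at x = +100, y = -120 mm of the scale, no screw; origin at its underside
- table: the stainless steel counter, flat and level, top at z = 0.
- bowl: steel bowl, 110 mm diameter, 45 mm tall, 0.2 kg, standing loose on the weighing platform; origin under its centre
- mug: white mug, 80 mm diameter, 85 mm tall, beside the scale on its +y side; origin under its centre
- jar: small glass jar, 52 mm diameter, 75 mm tall, beside the scale on its -y side; origin under its centre
- spatula: spatula, 270 mm long, lying on the counter; origin under its middle
- tub: white tub, 100 mm diameter, 120 mm tall; origin under its centre
- foil_tray: empty aluminium tray, 160 x 220 x 45 mm; origin under its centre
- oil: oil bottle, 60 mm diameter, 200 mm tall; origin under its centre
There are look-alikes about, which are no part of the job. What is shaped like the bowl but yellow is not meant.

How it is judged:
By the outcome, as a careful person would: the job done as asked, in the order asked, and still so for the second after the job is handed in, with the robot touching nothing.
It also fails if it takes over 72 s, if anything falls off the work surface, if the arm or the gripper's body presses on something with over 40 N, if the wrist force passes 120 N, or if a joint passes its speed limit or range.

## Robot

A 6-joint arm with a two-finger parallel gripper is mounted at the origin on the work surface. World frame = base frame: x ahead of the robot, y to its left, z up, the work surface at z = 0. Lengths are in m, angles in rad, forces in N, time in s.
With the tool pointing down it reaches from about 0.3 to 0.775 m from the base axis. Payload 14.6 kg.
Tool frame: the origin (TCP) lies at the very end of the fingers, on their centre line; the grasp point (between the pads) lies 19 mm behind it (pinch_z is the distance from the TCP to the grasp point, in m); z points along the fingers, y is the direction in which the jaws open and shut (so a half turn about z gives the same grasp; the last joint's range is limited). The gripper opens to 94 mm and grips with 3 to 60 N. Pads are 16 mm wide; open, the fingers measure 119 mm over their backs; the gripper's body (75 mm by 177 mm) begins 78 mm behind the grasp point.
Start: joints at [-1.346, 0.3, 1.521, -0, 1.321, -0.067], TCP at [0.158, -0.527, 0.205] pointing down, gripper open.
Joint ranges: [-3.03, 3.03], [-0.79, 2.21], [0.23, 2.52], [-1.04, 4.18], [0, 3.07], [-2.55, 2.55]. Speed limits (rad/s): [2.22, 2.22, 2.57, 3.14, 3.14, 3.14].

## Interface

Orientations are given as [roll, pitch, yaw] about the fixed x, y, z axes, in that order (R = Rz(yaw) Ry(pitch) Rx(roll)).
In Python, from station import get_obs, camera, hand_in, pinch_z gives the robot as it stands.
- The arm moves only by the tool servo_tool, never from a script. Its argument "moves" is a list that holds one entry, the list of rows, each a list of 7 numbers: the turn, a rotation vector about the tool's x, y, z normalised to -1 to 1, where 1 is pi/2 rad, then the shift along the tool's x, y, z normalised to -1 to 1, where 1 is 500 mm, then the closure, from 0 (fully open) to 1 (shut). In form: [[[rx, ry, rz, x, y, z, hand], ...]]. A call has 1 to 12 rows; each row is the pose to reach, as a shift and turn from the pose measured when the call began, along the tool's axes at that moment; what a row does not reach only later rows make up. A row lasts 1/12 s, in which the tool goes at most 41.7 mm and 7.16 degrees, less where a joint would pass 70% of its speed; a pose out of reach is approached as far as the arm can. A call with a number of a shift or a turn outside -1 to 1 is refused whole. A call with a gripper value outside its range is refused whole. The fingers move at their own pace and stop on an object; "squeeze" is the grip in N (left out, the last holds). Time passes only in rows, so rows that repeat a pose let the fingers close. It gives the time, the measured TCP pose, the force and the opening at its end, in the units of the state.
- get_obs(): the state, without advancing time (a new reading comes with each control period).
- camera(name): name is "scene" or "side" or "wrist"; returns a dict with "color" (420x560x3 uint8, red, green, blue), "intrinsics" (3x3 intrinsics, pixels), "rvec" (rotation vector, rad) and "tvec" (3), from world to camera coordinates, as OpenCV has them. Camera axes: x right, y down, z forward; pixel columns grow to the right and rows downward; lengths in m; the calibration is good to about 2 mm. A picture is of the moment at which its call begins. There is no depth.
- hand_in(): hands the job in, once; it reports no verdict.
The state is a dict: "time_s": time; "qpos": joint angles; "joint_vel": joint speeds; "tau": joint torques, N m; "ee_pos": TCP position; "eef_rot": TCP orientation; "force": force on the tool from outside, world axes, zero at the start; "moment": the same for the moment, N m; "grip_width": finger opening in m.
Only numpy, scipy, OpenCV 4.12 (cv2) and the standard library are available. Lean on these libraries where they do the work, as an engineer would, in place of code of your own. Each camera call takes 0.05 s, during which the arm holds its last target.

## Working session

There is one attempt and no reset: what is moved stays moved. The work goes in short steps, Python scripts to look and compute and a tool call to move; the robot and the scene stay as the last step left them, time stands still between calls to the robot, and variables do not carry over. Pictures are saved under pics/ and viewed, and the job is handed in when it is done.

Besides the shell and the picture viewer there is one more tool, called as name(argument=value, ...), one argument or row to a line, values as JSON. servo_tool: Moves the arm, as the interface text tells. Scaled input: -1 to 1 covers 500 mm each way for a shift and pi/2 rad each way for a turn. Its arguments: {"type":"object","properties":{"moves":{"type":"array"},"squeeze":{"type":"number"}},"required":["moves"]}

```bash
ls; mkdir -p pics
python3 - <<'E'
from station import *
import cv2
print({k:(v if not hasattr(v,'tolist') else v) for k,v in get_obs().items()}, pinch_z)
for n in ("scene","side","wrist"):
    c=camera(n); cv2.imwrite(f"pics/{n}0.png",c["color"][:,:,::-1]); 
    R=cv2.Rodrigues(c["rvec"])[0]; print(n,c["intrinsics"].tolist(),(-R.T@c["tvec"].ravel()).round(3))
E
```

```text
pics
{'time_s': 0.0, 'qpos': array([-1.34558812e+00,  3.00477094e-01,  1.52165668e+00,  1.60562830e-05,
        1.32069325e+00, -6.66005468e-02]), 'joint_vel': array([-9.85740643e-04, -1.43701857e-04,  3.15434949e-04, -8.38088338e-05,
       -1.14232865e-03, -1.71479583e-03]), 'tau': array([ 6.90557090e-05, -5.31813741e+01, -3.52735984e+01,  7.08309864e-02,
        2.44117499e-02, -9.20709704e-05]), 'ee_pos': array([ 0.15816212, -0.52646232,  0.20485107]), 'eef_rot': array([-3.14036206e+00, -9.76661429e-05,  2.91804711e-01]), 'force': array([-0.00304056, -0.50193497,  0.02527226]), 'moment': array([0.04003396, 0.00691309, 0.02076152]), 'grip_width': 0.09427920208459313} 0.0188
scene [[389.62668003595167, 0.0, 274.62948331423456], [0.0, 389.62668003595167, 212.93590191083223], [0.0, 0.0, 1.0]] [1.04  0.741 1.154]
side [[514.2163386796456, 0.0, 271.1757251987594], [0.0, 514.2163386796456, 202.70743283913095], [0.0, 0.0, 1.0]] [ 0.455 -1.272  1.015]
wrist [[360.0812175029131, 0.0, 279.04165254482916], [0.0, 360.0812175029131, 205.20976000306499], [0.0, 0.0, 1.0]] [ 0.233 -0.505  0.385]
```

View pics/scene0.png

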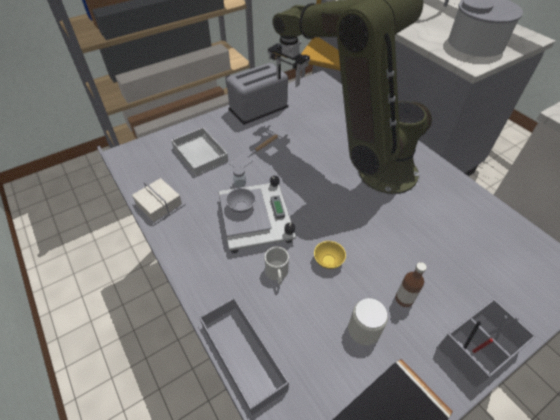

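View pics/side0.png

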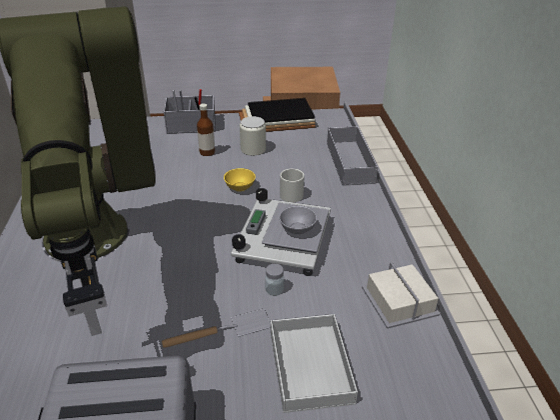

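View pics/wrist0.png

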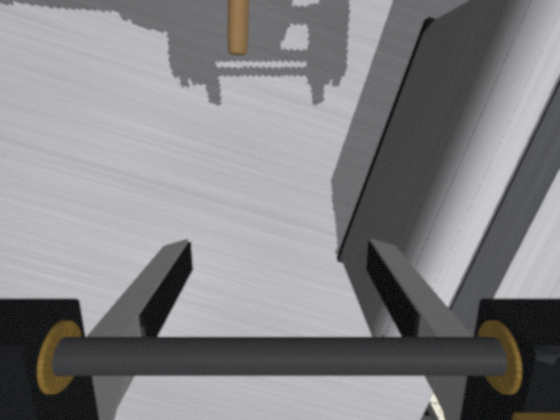

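Run:
```python
import cv2,numpy as np
a=cv2.imread("pics/scene0.png")[155:275,190:340]; b=cv2.imread("pics/side0.png")[170:300,210:360]
a=cv2.resize(a,None,fx=5,fy=5,interpolation=cv2.INTER_CUBIC); b=cv2.resize(b,None,fx=4.6,fy=4.6,interpolation=cv2.INTER_CUBIC)
cv2.imwrite("pics/sceneC.png",a); cv2.imwrite("pics/sideC.png",b)
```

```text
(no output)
```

View pics/sceneC.png

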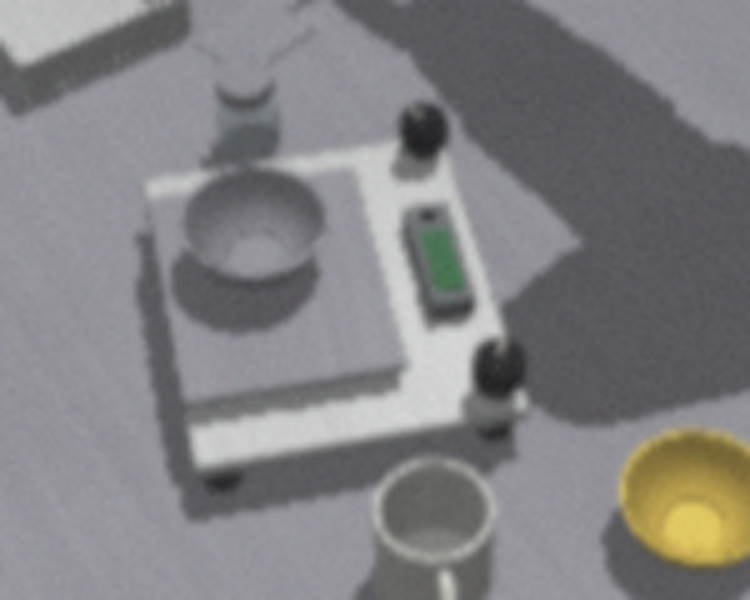

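View pics/sideC.png

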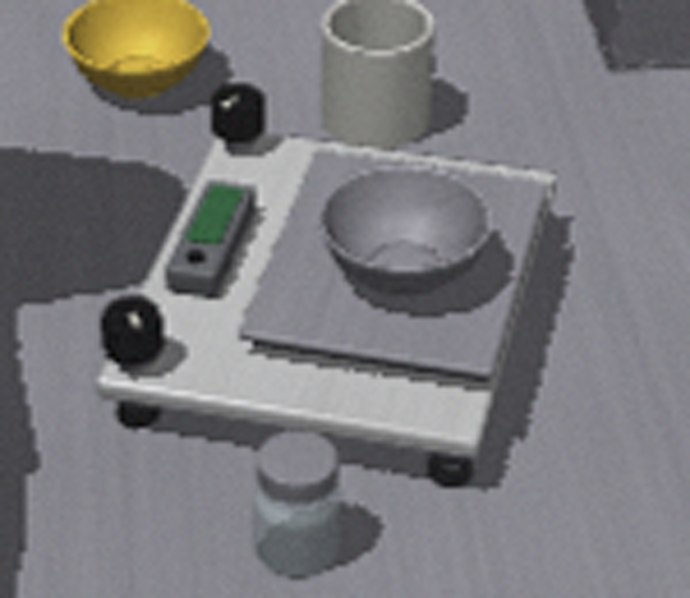

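```bash
cat > h.py <<'E'
import numpy as np, cv2
from station import *
from scipy.spatial.transform import Rotation as Ro
def P(c):
    R=cv2.Rodrigues(np.asarray(c["rvec"],float))[0]; return R,np.asarray(c["tvec"],float).ravel(),np.asarray(c["intrinsics"])
def ray(c,uv):
    R,t,K=P(c); d=R.T@np.linalg.solve(K,[uv[0],uv[1],1]); return -R.T@t,d/np.linalg.norm(d)
def tri(rs):
    A=np.zeros((3,3));b=np.zeros(3)
    for o,d in rs:
        M=np.eye(3)-np.outer(d,d);A+=M;b+=M@o
    x=np.linalg.solve(A,b); return x,[np.linalg.norm((np.eye(3)-np.outer(d,d))@(x-o)) for o,d in rs]
def onz(c,uv,z):
    o,d=ray(c,uv); return o+d*(z-o[2])/d[2]
def proj(c,X):
    R,t,K=P(c); p=K@(R@np.asarray(X)+t); return p[:2]/p[2]
def st():
    o=get_obs(); print("t",round(o["time_s"],2),"p",np.round(o["ee_pos"]*1000,1),"rpy",np.round(o["eef_rot"],4),"F",np.round(o["force"],2),"M",np.round(o["moment"],3),"g",round(o["grip_width"]*1000,1),"q",np.round(o["qpos"],2))
    return o
def rel(o,pos,rpy):
    "move row numbers (normalised) from current pose to target"
    R0=Ro.from_euler('xyz',o["eef_rot"]); R1=Ro.from_euler('xyz',rpy)
    rv=(R0.inv()*R1).as_rotvec()/(np.pi/2); s=R0.inv().apply(np.asarray(pos)-o["ee_pos"])/0.5
    return np.round(np.r_[rv,s],4)
E
python3 - <<'E'
from h import *
s=camera("scene"); d=camera("side")
for n,a,b in (("R",(274.6,181),(238.7,242)),("L",(289.8,228.6),(261.7,194.6))):
    x,e=tri([ray(s,a),ray(d,b)]); print(n,x.round(4),np.round(e,4)); print(onz(s,a,.072),onz(d,b,.072))
st()
E
```

```text
R [ 0.466  -0.1607  0.0701] [0.0017 0.0017]
[ 0.46513603 -0.15916018  0.072     ] [ 0.46758235 -0.16395339  0.072     ]
L [0.5488 0.0647 0.0701] [0.0021 0.0021]
[0.54744624 0.06602567 0.072     ] [0.55044138 0.06066029 0.072     ]
t 0.25 p [ 158.2 -526.6  205.2] rpy [-3.141e+00 -1.000e-04  2.918e-01] F [ 0.97 -0.66 -0.66] M [-0.021  0.003 -0.011] g 93.9 q [-1.35  0.3   1.52  0.    1.32 -0.07]
```

Run:
```python
from h import *
o=st(); c=camera("wrist"); R,t,K=P(c); R0=Ro.from_euler('xyz',o["eef_rot"]).as_matrix()
print("cam pos in tool",R0.T@(-R.T@t-o["ee_pos"]),"axes in tool\n",(R0.T@R.T).round(4))
# pick down pose, yaw -0.35, find TCP s.t. both knobs centred
Rt=R0.T@R.T; pt=R0.T@(-R.T@t-o["ee_pos"])
for p in ([.40,-.01,.25],[.38,-.01,.30],[.42,-.02,.2]):
    p=np.array(p);Rw=Ro.from_euler('xyz',[np.pi,0,-.35]).as_matrix(); C=p+Rw@pt; Rc=(Rw@Rt).T
    for X in ([.466,-.161,.086],[.549,.065,.086],[.66,-.23,.069],[.74,-.0,.069]):
        q=K@(Rc@(np.array(X)-C)); print(p,(q[:2]/q[2]).round(0),q[2].round(3))
print(rel(o,[.40,-.01,.25],[np.pi,0,-.35]))
```

```text
t 0.25 p [ 158.2 -526.6  205.2] rpy [-3.141e+00 -1.000e-04  2.918e-01] F [ 0.97 -0.66 -0.66] M [-0.021  0.003 -0.011] g 93.9 q [-1.35  0.3   1.52  0.    1.32 -0.07]
cam pos in tool [ 0.07805883  0.00030084 -0.18003853] axes in tool
 [[ 2.000e-04 -9.638e-01 -2.667e-01]
 [ 1.000e+00  5.000e-04 -8.000e-04]
 [ 9.000e-04 -2.667e-01  9.638e-01]]
[ 0.4  -0.01  0.25] [412.  64.] 0.322
[ 0.4  -0.01  0.25] [143.  64.] 0.322
[ 0.4  -0.01  0.25] [ 428. -213.] 0.283
[ 0.4  -0.01  0.25] [ 120. -207.] 0.285
[ 0.38 -0.01  0.3 ] [390.  50.] 0.365
[ 0.38 -0.01  0.3 ] [153.  49.] 0.365
[ 0.38 -0.01  0.3 ] [ 401. -192.] 0.327
[ 0.38 -0.01  0.3 ] [ 133. -187.] 0.328
[ 0.42 -0.02  0.2 ] [429.  88.] 0.28
[ 0.42 -0.02  0.2 ] [119.  87.] 0.28
[ 0.42 -0.02  0.2 ] [ 451. -234.] 0.241
[ 0.42 -0.02  0.2 ] [  88. -227.] 0.242
[-4.000e-04  1.000e-04  4.086e-01  7.604e-01 -8.505e-01 -8.910e-02]
```

Run:
```python
from h import *
o=st()
print(rel(o,[.36,-.30,.28],[np.pi,0,1.5]))
```

```text
t 0.3 p [ 158.2 -526.6  205.3] rpy [-3.1412 -0.      0.2918] F [-0.63 -0.18 -0.4 ] M [0.025 0.007 0.008] g 94.1 q [-1.35  0.3   1.52  0.    1.32 -0.07]
[-2.000e-04 -2.000e-04 -7.692e-01  5.169e-01 -3.181e-01 -1.493e-01]
```

servo_tool(
  moves=[
    [[0, 0, -0.1, 0.06, -0.04, -0.12, 0.38], [0, 0, -0.769, 0.517, -0.318, -0.15, 0.38], [0, 0, -0.769, 0.517, -0.318, -0.15, 0.38], [0, 0, -0.769, 0.517, -0.318, -0.15, 0.38], [0, 0, -0.769, 0.517, -0.318, -0.15, 0.38], [0, 0, -0.769, 0.517, -0.318, -0.15, 0.38], [0, 0, -0.769, 0.517, -0.318, -0.15, 0.38], [0, 0, -0.769, 0.517, -0.318, -0.15, 0.38], [0, 0, -0.769, 0.517, -0.318, -0.15, 0.38], [0, 0, -0.769, 0.517, -0.318, -0.15, 0.38], [0, 0, -0.769, 0.517, -0.318, -0.15, 0.38]],
  ],
)

```text
time_s: 1.22
ee_pos: [0.3604, -0.2995, 0.2804]
eef_rot: [-3.142, -0.0, 1.505]
force: [-0.1, 0.1, -0.7]
grip_width: 0.0586
```

Run:
```python
from h import *
o=st()
print(rel(o,[.56,-.07,.25],[np.pi,0,2.79]))
```

```text
t 1.22 p [ 360.4 -299.5  280.4] rpy [-3.1416e+00 -3.0000e-04  1.5050e+00] F [-0.14  0.12 -0.66] M [-0.03 -0.11 -0.  ] g 58.6 q [-0.77  0.07  1.62  0.    1.45 -0.71]
[ 1.000e-04 -2.000e-04 -8.180e-01  4.843e-01  3.682e-01  6.090e-02]
```

servo_tool(
  moves=[
    [[0, 0, -0.818, 0.484, 0.368, 0.061, 0.38], [0, 0, -0.818, 0.484, 0.368, 0.061, 0.38], [0, 0, -0.818, 0.484, 0.368, 0.061, 0.38], [0, 0, -0.818, 0.484, 0.368, 0.061, 0.38], [0, 0, -0.818, 0.484, 0.368, 0.061, 0.38], [0, 0, -0.818, 0.484, 0.368, 0.061, 0.38], [0, 0, -0.818, 0.484, 0.368, 0.061, 0.38], [0, 0, -0.818, 0.484, 0.368, 0.061, 0.38], [0, 0, -0.818, 0.484, 0.368, 0.061, 0.38], [0, 0, -0.818, 0.484, 0.368, 0.061, 0.38], [0, 0, -0.818, 0.484, 0.368, 0.061, 0.38], [0, 0, -0.818, 0.484, 0.368, 0.061, 0.38]],
  ],
)

```text
time_s: 2.22
ee_pos: [0.5599, -0.0705, 0.2497]
eef_rot: [3.141, -0.0, 2.788]
force: [0.4, -0.2, -0.5]
grip_width: 0.0579
```

Run:
```python
from h import *
o=st(); c=camera("wrist"); cv2.imwrite("pics/w1.png",c["color"][:,:,::-1])
```

```text
t 2.22 p [559.9 -70.5 249.7] rpy [ 3.1414e+00 -5.0000e-04  2.7884e+00] F [ 0.43 -0.18 -0.48] M [-0.015 -0.162  0.044] g 57.9 q [-0.19  0.3   1.41  0.    1.42 -1.41]
```

View pics/w1.png

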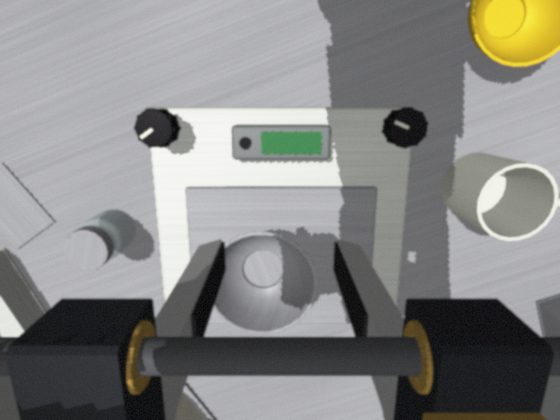

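Run:
```python
from h import *
im=cv2.imread("pics/w1.png")
a=[cv2.resize(im[95:160,x:x+65],None,fx=6,fy=6,interpolation=cv2.INTER_CUBIC) for x in (125,373)]
cv2.imwrite("pics/w1c.png",np.hstack(a))
g=im.max(2)
for x in (125,373):
    m=(g[95:160,x:x+65]<45).astype(np.uint8); k=cv2.findContours(m,cv2.RETR_EXTERNAL,cv2.CHAIN_APPROX_NONE)[0]; k=max(k,key=cv2.contourArea)
    (u,v),r=cv2.minEnclosingCircle(k); print(u+x,v+95,r,cv2.fitEllipse(k))
```

```text
162.5 127.44285583496094 17.621200561523438 ((33.87135314941406, 31.90938949584961), (32.58380126953125, 35.18853759765625), 111.21163177490234)
404.43617057800293 126.19503593444824 21.968191146850586 ((31.99327278137207, 31.881214141845703), (37.155372619628906, 42.34416580200195), 78.73253631591797)
```

View pics/w1c.png

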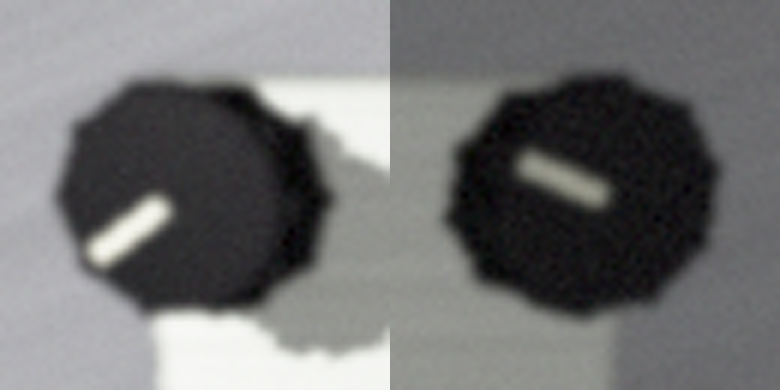

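Run:
```python
from h import *
o=st(); c=camera("wrist"); s=camera("side");e=camera("scene")
for n,uv in (("R",(153.3,127)),("L",(409.2,127.5))):
    print(n,onz(c,uv,.084).round(4))
R=onz(c,(153.3,127),.084);L=onz(c,(409.2,127.5),.084);d=L-R;print(np.linalg.norm(d),np.arctan2(-d[0],d[1]))
m=(R+L)/2;yaw=np.arctan2(-d[0],d[1]);print(m)
```

```text
t 2.27 p [559.8 -70.5 249.8] rpy [ 3.1414e+00 -3.0000e-04  2.7857e+00] F [ 0.05 -0.31 -0.69] M [ 0.009 -0.19  -0.02 ] g 58.4 q [-0.19  0.3   1.41  0.    1.42 -1.41]
R [ 0.4646 -0.1608  0.084 ]
L [0.5488 0.0646 0.084 ]
0.24059604683542735 -0.3575801077741336
[ 0.50668101 -0.04806796  0.084     ]
```

Run:
```python
from h import *
o=st()
print(rel(o,[.4552,-.1573,.12],[np.pi,0,2.78]))
print(rel(o,[.4552,-.1573,.095],[np.pi,0,2.78]))
```

```text
t 2.42 p [559.8 -70.4 250. ] rpy [ 3.1414e+00 -1.0000e-04  2.7867e+00] F [ 0.06 -0.12  0.14] M [ 0.024 -0.136  0.016] g 58.4 q [-0.19  0.3   1.41  0.    1.42 -1.41]
[ 1.000e-04 -1.000e-04  4.300e-03  1.359e-01 -2.357e-01  2.599e-01]
[ 1.000e-04 -1.000e-04  4.300e-03  1.359e-01 -2.357e-01  3.099e-01]
```

servo_tool(
  moves=[
    [[0, 0, 0.004, 0.136, -0.236, 0.02, 1], [0, 0, 0.004, 0.136, -0.236, 0.08, 1], [0, 0, 0.004, 0.136, -0.236, 0.16, 1], [0, 0, 0.004, 0.136, -0.236, 0.24, 1], [0, 0, 0.004, 0.136, -0.236, 0.26, 1], [0, 0, 0.004, 0.136, -0.236, 0.29, 1], [0, 0, 0.004, 0.136, -0.236, 0.31, 1], [0, 0, 0.004, 0.136, -0.236, 0.31, 1], [0, 0, 0.004, 0.136, -0.236, 0.31, 1]],
  ],
)

```text
time_s: 3.17
ee_pos: [0.4557, -0.1575, 0.0958]
eef_rot: [3.141, 0.001, 2.78]
force: [0.0, 0.8, 0.3]
grip_width: 0.0023
```

Run:
```python
from h import *
o=st(); c=camera("wrist"); cv2.imwrite("pics/w2.png",c["color"][:,:,::-1])
```

```text
t 3.17 p [ 455.7 -157.5   95.8] rpy [3.1414e+00 8.0000e-04 2.7798e+00] F [0.04 0.77 0.31] M [ 0.045 -0.128 -0.065] g 2.3 q [-0.41  0.28  1.83  0.    1.04 -1.62]
```

View pics/w2.png

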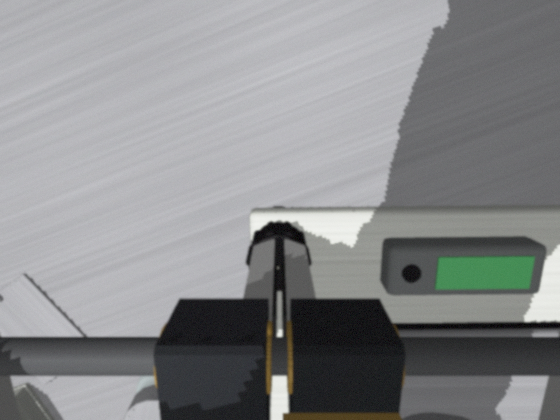

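servo_tool(
  moves=[
    [[0, 0, 0, 0, 0, 0.006, 1], [0, 0, 0, 0, 0, 0.012, 1], [0, 0, 0, 0, 0, 0.0156, 1], [0, 0, 0, 0, 0, 0.0166, 1], [0, 0, 0, 0, 0, 0.0176, 1]],
  ],
)

```text
time_s: 3.63
ee_pos: [0.4561, -0.1575, 0.0875]
eef_rot: [3.141, 0.002, 2.78]
force: [0.3, 0.3, 0.4]
grip_width: 0.0006
```

servo_tool(
  moves=[
    [[0, 0, 0, 0, 0, 0.001, 1], [0, 0, 0, 0, 0, 0.0015, 1]],
  ],
)

```text
time_s: 3.8
ee_pos: [0.4562, -0.1575, 0.0868]
eef_rot: [3.141, 0.002, 2.78]
force: [0.3, 0.4, 0.3]
grip_width: 0.0004
```

servo_tool(
  moves=[
    [[0, 0, 0, 0, 0, 0.001, 1], [0, 0, 0, 0, 0, 0.0015, 1]],
  ],
)

```text
time_s: 3.97
ee_pos: [0.4561, -0.1575, 0.086]
eef_rot: [3.141, 0.002, 2.78]
force: [-0.8, 0.2, -0.7]
grip_width: 0.0006
```

servo_tool(
  moves=[
    [[0, 0, 0, 0, 0, 0.001, 1], [0, 0, 0, 0, 0, 0.001, 1]],
  ],
)

```text
time_s: 4.13
ee_pos: [0.4561, -0.1575, 0.0855]
eef_rot: [3.141, 0.002, 2.78]
force: [-0.5, -0.1, -0.8]
grip_width: 0.0006
```

servo_tool(
  moves=[
    [[0, 0, 0, 0, 0, 0.001, 1], [0, 0, 0, 0, 0, 0.001, 1]],
  ],
)

```text
time_s: 4.3
ee_pos: [0.4561, -0.1575, 0.0849]
eef_rot: [3.141, 0.002, 2.78]
force: [-0.1, -0.5, -0.5]
grip_width: 0.0005
```

servo_tool(
  moves=[
    [[0, 0, 0, 0, 0, 0.001, 1], [0, 0, 0, 0, 0, 0.001, 1]],
  ],
)

```text
time_s: 4.47
ee_pos: [0.456, -0.1575, 0.0844]
eef_rot: [3.142, 0.002, 2.78]
force: [-1.9, 0.0, 1.9]
grip_width: 0.0003
```

servo_tool(
  moves=[
    [[0, 0, 0, 0, 0, 0.0006, 1], [0, 0, 0, 0, 0, 0.0006, 1]],
  ],
)

```text
time_s: 4.63
ee_pos: [0.456, -0.1575, 0.0842]
eef_rot: [-3.142, 0.002, 2.78]
force: [-2.9, 0.1, 3.0]
grip_width: 0.0002
```

Run:
```python
from h import *
st();camera("side");o=st();camera("side");o=st()
```

```text
t 4.63 p [ 456.  -157.5   84.2] rpy [-3.1416e+00  1.6000e-03  2.7802e+00] F [-2.94  0.05  2.96] M [ 0.046  0.297 -0.004] g 0.2 q [-0.41  0.29  1.84  0.    1.01 -1.62]
t 4.68 p [ 456.  -157.5   84.2] rpy [-3.1416e+00  1.7000e-03  2.7801e+00] F [-1.68  0.2   2.49] M [-0.049  0.368 -0.035] g 0.4 q [-0.41  0.29  1.84  0.    1.01 -1.62]
t 4.73 p [ 456.  -157.5   84.2] rpy [3.1416e+00 1.6000e-03 2.7802e+00] F [-2.91  0.08  4.47] M [ 0.062  0.328 -0.064] g 0.5 q [-0.41  0.29  1.84  0.    1.01 -1.62]
```

Run:
```python
from h import *
o=get_obs()
print(rel(o,[.5582,.0611,.098],[np.pi,0,2.78]));print(rel(o,[.5582,.0611,.088],[np.pi,0,2.78]))
```

```text
[ 0.000e+00  1.000e-03  1.000e-04 -3.670e-02  4.813e-01 -2.760e-02]
[ 0.000e+00  1.000e-03  1.000e-04 -3.670e-02  4.813e-01 -7.600e-03]
```

servo_tool(
  moves=[
    [[0, 0, 0, 0, 0, -0.03, 1], [0, 0.001, 0, -0.01, 0.03, -0.03, 1], [0, 0.001, 0, -0.037, 0.481, -0.03, 1], [0, 0.001, 0, -0.037, 0.481, -0.03, 1], [0, 0.001, 0, -0.037, 0.481, -0.03, 1], [0, 0.001, 0, -0.037, 0.481, -0.03, 1], [0, 0.001, 0, -0.037, 0.481, -0.03, 1], [0, 0.001, 0, -0.037, 0.481, -0.03, 1], [0, 0.001, 0, -0.037, 0.481, -0.018, 1], [0, 0.001, 0, -0.037, 0.481, -0.01, 1], [0, 0.001, 0, -0.037, 0.481, -0.0076, 1]],
  ],
)

```text
time_s: 5.65
ee_pos: [0.5575, 0.0602, 0.0868]
eef_rot: [-3.141, -0.002, 2.78]
force: [-1.3, -0.4, -0.1]
grip_width: 0.0007
```

Run:
```python
from h import *
o=st(); c=camera("wrist"); cv2.imwrite("pics/w3.png",c["color"][:,:,::-1])
```

```text
t 5.65 p [557.5  60.2  86.8] rpy [-3.1408e+00 -1.5000e-03  2.7798e+00] F [-1.29 -0.36 -0.07] M [ 0.072 -0.198  0.022] g 0.7 q [ 0.04  0.45  1.61 -0.    1.08 -1.17]
```

View pics/w3.png

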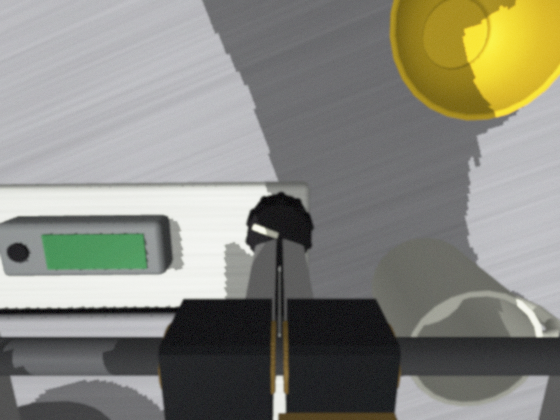

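servo_tool(
  moves=[
    [[0, 0, 0, 0, 0, 0.001, 1], [0, 0, 0, 0, 0, 0.001, 1]],
  ],
)

```text
time_s: 5.87
ee_pos: [0.5574, 0.0588, 0.0865]
eef_rot: [-3.141, -0.002, 2.778]
force: [0.4, -0.2, 0.2]
grip_width: 0.0003
```

servo_tool(
  moves=[
    [[0, 0, 0, 0, 0, 0.001, 1], [0, 0, 0, 0, 0, 0.001, 1]],
  ],
)

```text
time_s: 6.03
ee_pos: [0.5574, 0.0582, 0.0861]
eef_rot: [-3.141, -0.001, 2.777]
force: [0.2, -0.6, 0.8]
grip_width: 0.0006
```

servo_tool(
  moves=[
    [[0, 0, 0, 0, 0, 0.001, 1], [0, 0, 0, 0, 0, 0.001, 1]],
  ],
)

```text
time_s: 6.2
ee_pos: [0.5574, 0.058, 0.0857]
eef_rot: [-3.141, -0.001, 2.777]
force: [1.1, -0.2, -0.5]
grip_width: 0.0004
```

servo_tool(
  moves=[
    [[0, 0, 0, 0, 0, 0.001, 1], [0, 0, 0, 0, 0, 0.001, 1]],
  ],
)

```text
time_s: 6.37
ee_pos: [0.5573, 0.058, 0.0851]
eef_rot: [-3.141, -0.001, 2.777]
force: [-0.2, -0.3, -0.3]
grip_width: 0.0007
```

servo_tool(
  moves=[
    [[0, 0, 0, 0, 0, 0.001, 1], [0, 0, 0, 0, 0, 0.001, 1]],
  ],
)

```text
time_s: 6.53
ee_pos: [0.5574, 0.0581, 0.0847]
eef_rot: [-3.141, -0.001, 2.777]
force: [0.0, 0.9, 1.1]
grip_width: 0.0001
```

servo_tool(
  moves=[
    [[0, 0, 0, 0, 0, 0.001, 1], [0, 0, 0, 0, 0, 0.001, 1]],
  ],
)

```text
time_s: 6.7
ee_pos: [0.5574, 0.0581, 0.0844]
eef_rot: [-3.141, -0.001, 2.777]
force: [-1.1, -0.3, 4.0]
grip_width: 0.0006
```

servo_tool(
  moves=[
    [[0, 0, 0, 0, 0, 0.001, 1], [0, 0, 0, 0, 0, 0.001, 1]],
  ],
)

```text
time_s: 6.87
ee_pos: [0.5574, 0.0581, 0.0842]
eef_rot: [-3.141, -0.001, 2.777]
force: [-2.8, -0.7, 6.7]
grip_width: 0.0003
```

Run:
```python
from h import *
o=st()
for z in (.115,.057): print(rel(o,[.5488,.0646,z],[np.pi,0,2.78]))
```

```text
t 6.87 p [557.4  58.1  84.2] rpy [-3.1410e+00 -8.0000e-04  2.7767e+00] F [-2.77 -0.7   6.7 ] M [-0.03   0.43  -0.013] g 0.3 q [ 0.04  0.45  1.61 -0.    1.08 -1.17]
[-0.0004 -0.0005 -0.0021  0.0208  0.0059 -0.0616]
[-0.0004 -0.0005 -0.0021  0.0207  0.006   0.0544]
```

servo_tool(
  moves=[
    [[0, 0, 0, 0, 0, -0.06, 1], [0, 0, 0, 0.0208, 0.006, -0.062, 0.49], [0, 0, -0.002, 0.0208, 0.006, -0.062, 0.49], [0, 0, -0.002, 0.0208, 0.006, -0.062, 0.49], [0, 0, -0.002, 0.0208, 0.006, -0.062, 0.49], [0, 0, -0.002, 0.0208, 0.006, -0.062, 0.49], [0, 0, -0.002, 0.0208, 0.006, -0.062, 0.49]],
  ],
)

```text
time_s: 7.45
ee_pos: [0.5487, 0.0645, 0.1145]
eef_rot: [-3.141, -0.002, 2.78]
force: [0.5, -0.7, -0.9]
grip_width: 0.0371
```

Run:
```python
from h import *
o=st(); c=camera("wrist"); cv2.imwrite("pics/w4.png",c["color"][:,:,::-1])
print(rel(o,[.5488,.0646,.057],[np.pi,0,2.78]))
```

```text
t 7.45 p [548.7  64.5 114.5] rpy [-3.1405e+00 -1.8000e-03  2.7797e+00] F [ 0.51 -0.73 -0.86] M [ 0.013 -0.17   0.016] g 37.1 q [ 0.05  0.4   1.61 -0.    1.13 -1.16]
[-0.0007 -0.0011 -0.0002 -0.0003  0.0004  0.115 ]
```

View pics/w4.png

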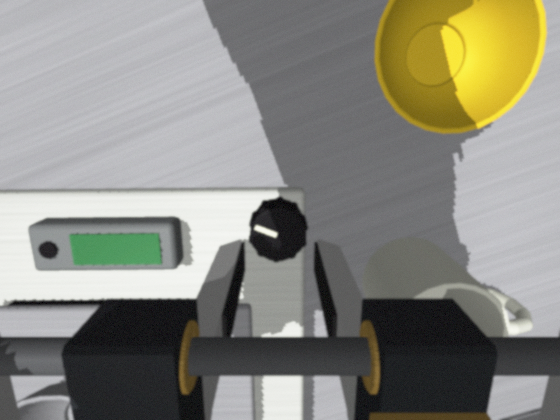

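Run:
```python
from h import *
c=camera("wrist"); print(proj(c,[.5488,.0646,.0844]), onz(c,(278.5,229),.0844))
R=c;
```

```text
[278.9052778 234.8001544] [0.54515996 0.06571004 0.0844    ]
```

Run:
```python
from h import *
im=cv2.imread("pics/w4.png")[185:275,235:325]; im=np.clip(im.astype(float)*3,0,255).astype(np.uint8)
cv2.imwrite("pics/w4c.png",cv2.resize(im,None,fx=6,fy=6,interpolation=cv2.INTER_CUBIC))
```

```text
(no output)
```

View pics/w4c.png

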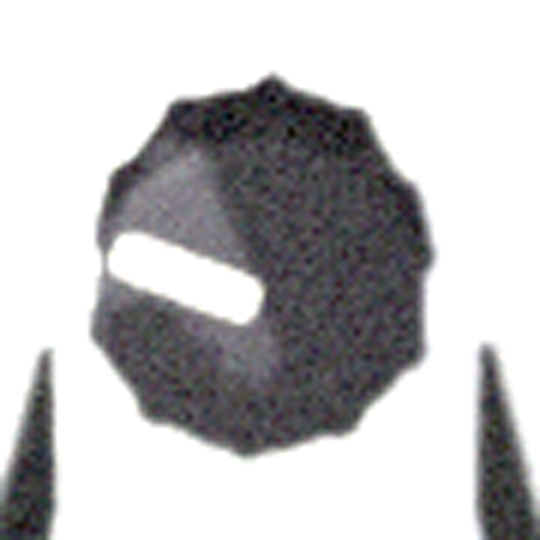

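servo_tool(
  moves=[
    [[0, 0, 0, 0.0015, 0.0004, 0, 0.49], [0, 0, 0, 0.0015, 0.0004, 0.02, 0.49], [0, 0, 0, 0.0015, 0.0004, 0.04, 0.49], [0, 0, 0, 0.0015, 0.0004, 0.065, 0.49], [0, 0, 0, 0.0015, 0.0004, 0.09, 0.49], [0, 0, 0, 0.0015, 0.0004, 0.108, 0.49], [0, 0, 0, 0.0015, 0.0004, 0.115, 0.49], [0, 0, 0, 0.0015, 0.0004, 0.115, 0.49]],
  ],
)

```text
time_s: 8.22
ee_pos: [0.5475, 0.0649, 0.056]
eef_rot: [-3.14, -0.003, 2.78]
force: [-0.3, 0.6, -0.9]
grip_width: 0.0475
```

Run:
```python
from h import *
o=st(); c=camera("wrist"); s=camera("side")
cv2.imwrite("pics/w5.png",np.hstack([cv2.resize(c["color"][150:330,140:420,::-1],None,fx=1.4,fy=1.4),cv2.resize(s["color"][150:276,210:400,::-1],None,fx=2,fy=2)]))
```

```text
t 8.22 p [547.5  64.9  56. ] rpy [-3.1399 -0.0032  2.7797] F [-0.28  0.55 -0.93] M [ 0.043 -0.1    0.031] g 47.5 q [ 0.05  0.47  1.66 -0.    1.02 -1.16]
```

View pics/w5.png

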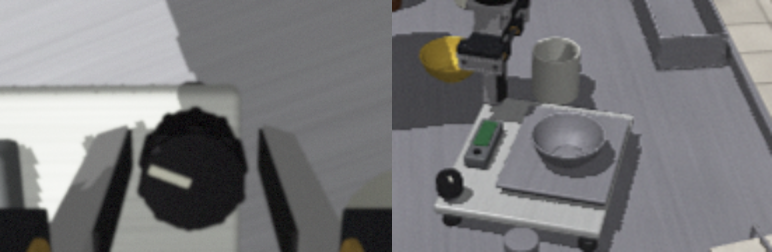

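servo_tool(
  moves=[
    [[0, 0, 0, 0, 0, 0, 1], [0, 0, 0, 0, 0, 0, 1], [0, 0, 0, 0, 0, 0, 1], [0, 0, 0, 0, 0, 0, 1]],
  ],
  squeeze=10,
)

```text
time_s: 8.65
ee_pos: [0.5483, 0.0643, 0.058]
eef_rot: [-3.14, -0.0, 2.78]
force: [-0.9, -5.8, 0.8]
grip_width: 0.0356
```

Run:
```python
from h import *
o=st(); c=camera("side");o=st(); c=camera("side");o=st()
```

```text
t 8.65 p [548.3  64.3  58. ] rpy [-3.1400e+00 -4.0000e-04  2.7797e+00] F [-0.94 -5.84  0.79] M [-0.955  0.096  0.089] g 35.6 q [ 0.05  0.47  1.66 -0.    1.02 -1.16]
t 8.7 p [548.3  64.3  58. ] rpy [-3.1400e+00 -4.0000e-04  2.7797e+00] F [-1.94 -6.07  0.54] M [-1.009  0.094  0.044] g 35.6 q [ 0.05  0.47  1.66 -0.    1.02 -1.16]
t 8.75 p [548.3  64.3  58. ] rpy [-3.1400e+00 -4.0000e-04  2.7796e+00] F [-1.63 -4.93  1.9 ] M [-0.985  0.104  0.118] g 35.8 q [ 0.05  0.47  1.66 -0.    1.02 -1.16]
```

servo_tool(
  moves=[
    [[0, 0, 0.05, 0, 0, 0, 1], [0, 0, 0.1, 0, 0, 0, 1], [0, 0, 0.15, 0, 0, 0, 1], [0, 0, 0.2, 0, 0, 0, 1], [0, 0, 0.25, 0, 0, 0, 1], [0, 0, 0.25, 0, 0, 0, 1]],
  ],
)

```text
time_s: 9.25
ee_pos: [0.5487, 0.0641, 0.0587]
eef_rot: [-3.141, 0.001, 2.383]
force: [-0.9, -1.9, 4.2]
grip_width: 0.0358
```

Run:
```python
from h import *
o=st(); c=camera("side");o=st(); c=camera("wrist");o=st()
cv2.imwrite("pics/w6.png",c["color"][:,:,::-1])
```

```text
t 9.25 p [548.7  64.1  58.7] rpy [-3.1406e+00  1.2000e-03  2.3833e+00] F [-0.92 -1.91  4.17] M [-0.179  0.05  -0.028] g 35.8 q [ 0.05  0.47  1.65 -0.    1.02 -0.76]
t 9.3 p [548.7  64.1  58.6] rpy [-3.1406e+00  1.1000e-03  2.3880e+00] F [-0.96 -3.02  4.49] M [-0.298 -0.03  -0.06 ] g 35.5 q [ 0.05  0.47  1.65 -0.    1.02 -0.77]
t 9.35 p [548.7  64.1  58.6] rpy [-3.1406e+00  1.1000e-03  2.3895e+00] F [-0.89 -2.3   4.73] M [-0.25  -0.005 -0.068] g 35.6 q [ 0.05  0.47  1.65 -0.    1.02 -0.77]
```

View pics/w6.png

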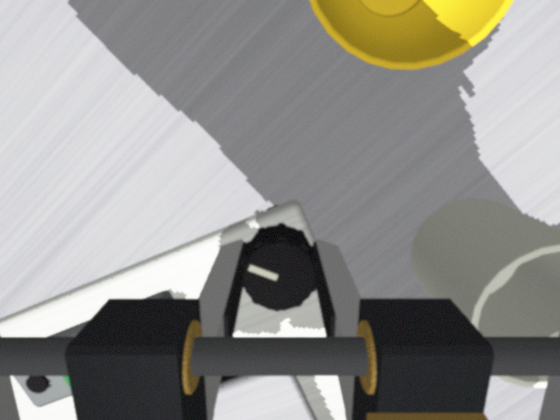

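servo_tool(
  moves=[
    [[0, 0, 0.05, 0, 0, -0.001, 1], [0, 0, 0.1, 0, 0, -0.0015, 1], [0, 0, 0.15, 0, 0, -0.002, 1], [0, 0, 0.2, 0, 0, -0.0025, 1], [0, 0, 0.25, 0, 0, -0.003, 1], [0, 0, 0.3, 0, 0, -0.0035, 1], [0, 0, 0.3, 0, 0, -0.0035, 1], [0, 0, 0.3, 0, 0, -0.0035, 1]],
  ],
)

```text
time_s: 10.02
ee_pos: [0.549, 0.0641, 0.0603]
eef_rot: [3.141, 0.002, 1.922]
force: [4.4, -2.9, -2.8]
grip_width: 0.0357
```

Run:
```python
from h import *
o=st(); c=camera("side");o=st(); c=camera("wrist");o=st()
cv2.imwrite("pics/w7.png",c["color"][:,:,::-1])
```

```text
t 10.02 p [549.   64.1  60.3] rpy [3.1412e+00 1.7000e-03 1.9221e+00] F [ 4.35 -2.9  -2.75] M [-0.269 -1.013 -0.04 ] g 35.7 q [ 0.05  0.47  1.65 -0.    1.02 -0.3 ]
t 10.07 p [549.   64.   60.3] rpy [3.1412e+00 1.7000e-03 1.9221e+00] F [ 5.67 -1.76 -2.04] M [-0.309 -1.076 -0.039] g 35.8 q [ 0.05  0.47  1.65 -0.    1.02 -0.3 ]
t 10.12 p [549.   64.   60.3] rpy [3.1413e+00 1.7000e-03 1.9218e+00] F [ 5.7  -1.58 -3.53] M [-0.318 -1.069 -0.057] g 35.8 q [ 0.05  0.47  1.65 -0.    1.02 -0.3 ]
```

servo_tool(
  moves=[
    [[0, 0, 0, 0, 0, 0, 0.49], [0, 0, 0, 0, 0, 0, 0.49], [0, 0, 0, 0, 0, 0, 0.49], [0, 0, 0, 0, 0, -0.03, 0.49], [0, 0, 0, 0, 0, -0.08, 0.49], [0, 0, 0, 0, 0, -0.12, 0.49]],
  ],
)

```text
time_s: 10.62
ee_pos: [0.5487, 0.0642, 0.1213]
eef_rot: [-3.141, 0.001, 1.923]
force: [0.5, 0.0, 0.3]
grip_width: 0.0479
```

Run:
```python
from h import *
o=st()
print(rel(o,[.4642,-.1606,.115],[np.pi,0,2.78]))
```

```text
t 10.62 p [548.7  64.2 121.3] rpy [-3.1412e+00  1.3000e-03  1.9229e+00] F [0.45 0.04 0.3 ] M [-0.005 -0.142 -0.041] g 47.9 q [ 0.05  0.39  1.61 -0.    1.15 -0.3 ]
[-0.0006  0.0007 -0.5456 -0.3638 -0.3136  0.0133]
```

servo_tool(
  moves=[
    [[0, 0, -0.546, -0.364, -0.314, 0.013, 0.49], [0, 0, -0.546, -0.364, -0.314, 0.013, 0.49], [0, 0, -0.546, -0.364, -0.314, 0.013, 0.49], [0, 0, -0.546, -0.364, -0.314, 0.013, 0.49], [0, 0, -0.546, -0.364, -0.314, 0.013, 0.49], [0, 0, -0.546, -0.364, -0.314, 0.013, 0.49], [0, 0, -0.546, -0.364, -0.314, 0.013, 0.49], [0, 0, -0.546, -0.364, -0.314, 0.013, 0.49], [0, 0, -0.546, -0.364, -0.314, 0.013, 0.49]],
  ],
)

```text
time_s: 11.37
ee_pos: [0.4636, -0.1615, 0.1152]
eef_rot: [-3.14, 0.0, 2.782]
force: [-0.2, 0.2, 0.5]
grip_width: 0.048
```

Run:
```python
from h import *
o=st(); c=camera("wrist")
cv2.imwrite("pics/w8.png",c["color"][:,:,::-1])
print(proj(c,[.4646,-.1608,.086]),rel(o,[.4642,-.1606,.059],[np.pi,0,2.78]))
```

```text
t 11.37 p [ 463.6 -161.5  115.2] rpy [-3.1405e+00  3.0000e-04  2.7825e+00] F [-0.24  0.18  0.48] M [ 0.071 -0.147  0.009] g 48.0 q [-0.41  0.27  1.79 -0.    1.09 -1.62]
[280.36730373 236.39015059] [-0.0007  0.0002  0.0016 -0.0005  0.0023  0.1124]
```

View pics/w8.png

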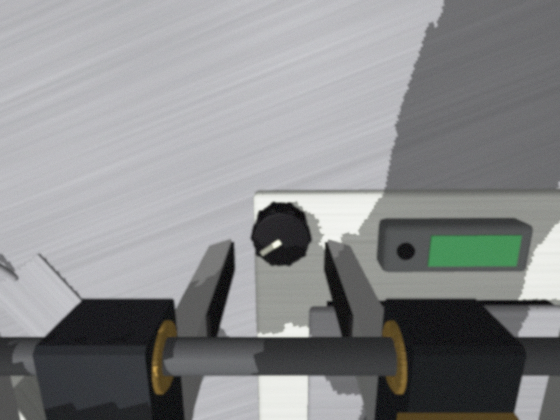

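servo_tool(
  moves=[
    [[0, 0, 0, 0, 0.002, 0.02, 0.49], [0, 0, 0.001, 0, 0.002, 0.05, 0.49], [0, 0, 0.001, 0, 0.002, 0.08, 0.49], [0, 0, 0.001, 0, 0.002, 0.1, 0.49], [0, 0, 0.001, 0, 0.002, 0.11, 0.49], [0, 0, 0.001, 0, 0.002, 0.112, 0.49], [0, 0, 0.001, 0, 0.002, 0.112, 0.49], [0, 0, 0.001, 0, 0.002, 0.112, 0.49], [0, 0, 0.001, 0, 0.002, 0.112, 1], [0, 0, 0.001, 0, 0.002, 0.112, 1], [0, 0, 0.001, 0, 0.002, 0.112, 1], [0, 0, 0.001, 0, 0.002, 0.112, 1]],
  ],
)

```text
time_s: 12.42
ee_pos: [0.4643, -0.1605, 0.0596]
eef_rot: [-3.14, 0.001, 2.777]
force: [-1.7, -4.0, 2.0]
grip_width: 0.0358
```

Run:
```python
from h import *
o=st(); c=camera("side");o=st(); c=camera("wrist");o=st()
cv2.imwrite("pics/w9.png",c["color"][:,:,::-1])
```

```text
t 12.42 p [ 464.3 -160.5   59.6] rpy [-3.1399e+00  1.1000e-03  2.7773e+00] F [-1.7  -3.97  2.04] M [-0.768  0.267  0.03 ] g 35.8 q [-0.41  0.35  1.83 -0.    0.96 -1.61]
t 12.47 p [ 464.3 -160.5   59.5] rpy [-3.1399e+00  1.1000e-03  2.7774e+00] F [-3.14 -4.78  3.32] M [-0.848  0.296  0.037] g 35.6 q [-0.41  0.35  1.83 -0.    0.96 -1.61]
t 12.52 p [ 464.3 -160.5   59.5] rpy [-3.1399e+00  1.0000e-03  2.7774e+00] F [-3.55 -5.73  2.41] M [-0.817  0.297  0.008] g 35.6 q [-0.41  0.35  1.83 -0.    0.96 -1.61]
```

servo_tool(
  moves=[
    [[0, 0, 0.05, 0, 0, 0, 1], [0, 0, 0.1, 0, 0, 0, 1], [0, 0, 0.15, 0, 0, 0, 1], [0, 0, 0.2, 0, 0, 0, 1], [0, 0, 0.25, 0, 0, 0, 1], [0, 0, 0.25, 0, 0, 0, 1]],
  ],
)

```text
time_s: 13.02
ee_pos: [0.4647, -0.16, 0.0597]
eef_rot: [3.142, 0.002, 2.381]
force: [2.9, 4.5, -0.5]
grip_width: 0.0358
```

Run:
```python
from h import *
o=st(); c=camera("side");o=st(); c=camera("wrist");o=st()
cv2.imwrite("pics/w10.png",c["color"][:,:,::-1])
```

```text
t 13.02 p [ 464.7 -160.    59.7] rpy [3.1416e+00 1.8000e-03 2.3808e+00] F [ 2.91  4.51 -0.5 ] M [ 0.849 -0.729 -0.089] g 35.8 q [-0.41  0.35  1.83 -0.    0.96 -1.22]
t 13.07 p [ 464.7 -160.    59.7] rpy [-3.1416e+00  1.8000e-03  2.3857e+00] F [ 3.5   4.94 -0.98] M [ 0.976 -0.805 -0.062] g 35.7 q [-0.41  0.35  1.83 -0.    0.96 -1.22]
t 13.12 p [ 464.6 -160.    59.6] rpy [-3.1415e+00  1.7000e-03  2.3872e+00] F [3.32 5.84 0.48] M [ 1.029 -0.916 -0.136] g 35.5 q [-0.41  0.35  1.83 -0.    0.96 -1.22]
```

View pics/w10.png

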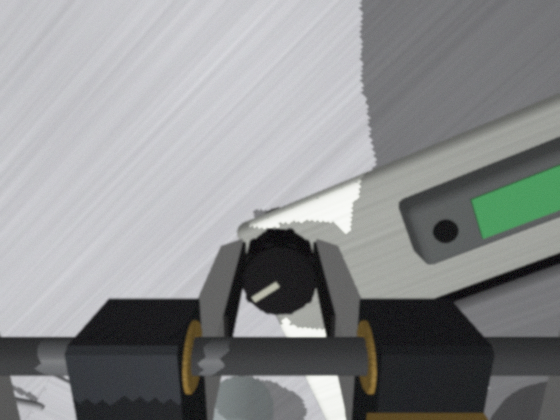

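servo_tool(
  moves=[
    [[0, 0, 0.05, 0, 0, 0, 1], [0, 0, 0.1, 0, 0, 0, 1], [0, 0, 0.15, 0, 0, 0, 1], [0, 0, 0.2, 0, 0, 0, 1], [0, 0, 0.25, 0, 0, 0, 1], [0, 0, 0.25, 0, 0, 0, 1]],
  ],
)

```text
time_s: 13.62
ee_pos: [0.4653, -0.1596, 0.0598]
eef_rot: [3.139, 0.002, 1.993]
force: [5.9, 5.1, -0.9]
grip_width: 0.0356
```

Run:
```python
from h import *
o=st(); c=camera("side");o=st(); c=camera("side");o=st()
```

```text
t 13.62 p [ 465.3 -159.6   59.8] rpy [3.1394e+00 1.8000e-03 1.9927e+00] F [ 5.94  5.07 -0.85] M [ 0.908 -1.239 -0.057] g 35.6 q [-0.41  0.35  1.83  0.    0.96 -0.83]
t 13.67 p [ 465.3 -159.6   59.8] rpy [3.1394e+00 1.8000e-03 1.9962e+00] F [ 5.72  5.25 -1.36] M [ 1.031 -1.237 -0.067] g 35.9 q [-0.41  0.35  1.83  0.    0.96 -0.83]
t 13.72 p [ 465.3 -159.6   59.8] rpy [3.1394e+00 1.7000e-03 1.9972e+00] F [ 5.36  5.98 -1.49] M [ 0.934 -1.235 -0.097] g 35.6 q [-0.41  0.35  1.83  0.    0.96 -0.83]
```

servo_tool(
  moves=[
    [[0, 0, 0.05, 0, 0, 0, 1], [0, 0, 0.1, 0, 0, 0, 1], [0, 0, 0.15, 0, 0, 0, 1], [0, 0, 0.15, 0, 0, 0, 1]],
  ],
)

```text
time_s: 14.05
ee_pos: [0.4657, -0.1594, 0.0599]
eef_rot: [3.138, 0.001, 1.76]
force: [4.5, 2.0, -2.2]
grip_width: 0.0358
```

Run:
```python
from h import *
o=st(); c=camera("side");o=st(); c=camera("side");o=st()
```

```text
t 14.05 p [ 465.7 -159.4   59.9] rpy [3.1379e+00 1.2000e-03 1.7598e+00] F [ 4.51  2.   -2.15] M [ 0.434 -1.06  -0.093] g 35.8 q [-0.4   0.35  1.83  0.    0.96 -0.59]
t 14.1 p [ 465.8 -159.4   59.9] rpy [3.1378e+00 1.3000e-03 1.7633e+00] F [ 4.28  2.05 -2.54] M [ 0.472 -1.003 -0.092] g 35.9 q [-0.4   0.35  1.83  0.    0.96 -0.6 ]
t 14.15 p [ 465.8 -159.4   59.9] rpy [3.1378e+00 1.3000e-03 1.7643e+00] F [ 5.33  2.47 -0.77] M [ 0.47  -1.053 -0.098] g 36.2 q [-0.4   0.35  1.83  0.    0.96 -0.6 ]
```

servo_tool(
  moves=[
    [[0, 0, 0.05, 0, 0, 0, 1], [0, 0, 0.1, 0, 0, 0, 1], [0, 0, 0.15, 0, 0, 0, 1], [0, 0, 0.2, 0, 0, 0, 1], [0, 0, 0.2, 0, 0, 0, 1]],
  ],
)

```text
time_s: 14.57
ee_pos: [0.4664, -0.1594, 0.06]
eef_rot: [3.136, 0.0, 1.448]
force: [5.3, 1.7, -3.4]
grip_width: 0.0359
```

Run:
```python
from h import *
o=st(); c=camera("side");o=st(); c=camera("side");o=st()
```

```text
t 14.57 p [ 466.4 -159.4   60. ] rpy [3.136  0.     1.4483] F [ 5.28  1.68 -3.36] M [ 0.273 -1.229 -0.092] g 35.9 q [-0.4   0.35  1.83  0.    0.96 -0.28]
t 14.62 p [ 466.4 -159.4   60. ] rpy [ 3.136  -0.      1.4519] F [ 5.47  1.26 -3.33] M [ 0.262 -1.194 -0.083] g 35.6 q [-0.4   0.35  1.83  0.    0.96 -0.29]
t 14.67 p [ 466.4 -159.4   60. ] rpy [ 3.136  -0.      1.4529] F [ 4.41  1.03 -2.34] M [ 0.315 -1.228 -0.116] g 35.9 q [-0.4   0.35  1.83  0.    0.96 -0.29]
```

servo_tool(
  moves=[
    [[0, 0, 0.05, 0, 0, 0, 1], [0, 0, 0.1, 0, 0, 0, 1], [0, 0, 0.15, 0, 0, 0, 1], [0, 0, 0.15, 0, 0, 0, 1]],
  ],
)

```text
time_s: 15.0
ee_pos: [0.4669, -0.1595, 0.06]
eef_rot: [3.135, -0.001, 1.216]
force: [4.7, -0.2, -3.2]
grip_width: 0.036
```

Run:
```python
from h import *
o=st(); c=camera("side");o=st(); c=camera("wrist");o=st()
cv2.imwrite("pics/w11.png",c["color"][:,:,::-1])
```

```text
t 15.0 p [ 466.9 -159.5   60. ] rpy [ 3.1349e+00 -1.5000e-03  1.2157e+00] F [ 4.69 -0.21 -3.15] M [ 0.051 -1.101 -0.108] g 36.0 q [-0.4   0.35  1.83  0.    0.96 -0.05]
t 15.05 p [ 466.9 -159.5   60. ] rpy [ 3.1350e+00 -1.5000e-03  1.2198e+00] F [ 5.06 -0.08 -3.01] M [ 0.022 -1.064 -0.112] g 35.6 q [-0.4   0.35  1.83  0.    0.96 -0.05]
t 15.1 p [ 466.9 -159.5   60. ] rpy [ 3.135e+00 -1.500e-03  1.221e+00] F [ 5.    0.   -3.65] M [-0.035 -1.133 -0.094] g 35.8 q [-0.4   0.35  1.83  0.    0.96 -0.06]
```

servo_tool(
  moves=[
    [[0, 0, 0, 0, 0, 0, 0.49], [0, 0, 0, 0, 0, 0, 0.49], [0, 0, 0, 0, 0, 0, 0.49], [0, 0, 0, 0, 0, -0.03, 0.49], [0, 0, 0, 0, 0, -0.07, 0.49], [0, 0, 0, 0, 0, -0.08, 0.49], [0, 0, 0, 0, 0, -0.08, 0.49]],
  ],
)

```text
time_s: 15.68
ee_pos: [0.4671, -0.1597, 0.1011]
eef_rot: [3.133, -0.001, 1.222]
force: [-0.4, 0.8, -0.2]
grip_width: 0.0481
```

Run:
```python
from h import *
o=st(); c=camera("wrist");c2=camera("side");print(proj(c,[.4646,-.1608,.086]),rel(o,[.4642,-.1606,.095],[np.pi,0,2.78]))
cv2.imwrite("pics/w12.png",c["color"][:,:,::-1]);cv2.imwrite("pics/s12.png",c2["color"][:,:,::-1])
```

```text
t 15.68 p [ 467.1 -159.7  101.1] rpy [ 3.1325e+00 -1.3000e-03  1.2216e+00] F [-0.44  0.77 -0.2 ] M [ 0.013 -0.055  0.029] g 48.1 q [-0.4   0.29  1.8   0.    1.05 -0.06]
[274.48800336 247.87699109] [ 0.0052  0.0039 -0.9921 -0.0037 -0.005   0.0121]
```

View pics/w12.png

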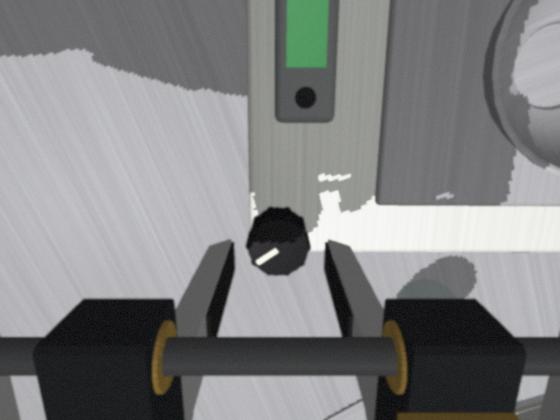

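Run:
```python
import cv2,numpy as np
a=cv2.imread("pics/side0.png",0).astype(np.float32);b=cv2.imread("pics/s12.png",0).astype(np.float32)
for n,(x0,y0,x1,y1) in dict(bowlplat=(278,200,335,272),display=(242,205,270,236),knobR=(228,230,250,268),frontfootedge=(232,250,310,275),mug=(278,165,306,200),yb=(222,168,258,194)).items():
    A=a[y0:y1,x0:x1];B=b[y0:y1,x0:x1];w=cv2.createHanningWindow((x1-x0,y1-y0),cv2.CV_32F)
    print(n,cv2.phaseCorrelate(A,B,w))
```

```text
bowlplat ((0.5126496930579165, -0.17029093920434235), 0.8371519298465163)
display ((0.08212556356164491, -0.8620147604354784), 0.6247859090566635)
knobR ((0.3059343286314835, -0.400925709707046), 0.9428529183069865)
frontfootedge ((0.2536823358736129, 0.3700219598543253), 0.995465404510498)
mug ((0.16639260498021713, 0.08599132999606951), 1.0146617648778138)
yb ((9.11854510761473, -1.808498712849115), 0.25527292735292095)
```

Run:
```python
from h import *
o=st(); c=camera("wrist")
print(onz(c,(278.5,247),.0865), rel(o,[.4664,-.1608,.061],[np.pi,0,1.22]))
```

```text
t 15.78 p [ 466.3 -159.4   99.4] rpy [ 3.1354e+00 -1.4000e-03  1.2214e+00] F [-0.87 -0.28 -0.24] M [-0.043 -0.047  0.077] g 48.2 q [-0.4   0.29  1.8   0.    1.05 -0.06]
[ 0.46639021 -0.15984274  0.0865    ] [ 0.0039 -0.0009  0.0009 -0.0028  0.0007  0.0767]
```

servo_tool(
  moves=[
    [[0.004, -0.001, 0, -0.001, 0, 0.02, 0.49], [0.004, -0.001, 0, -0.001, 0, 0.05, 0.49], [0.004, -0.001, 0, -0.001, 0, 0.07, 0.49], [0.004, -0.001, 0, -0.001, 0, 0.077, 0.49], [0.004, -0.001, 0, -0.001, 0, 0.077, 0.49], [0.004, -0.001, 0, -0.001, 0, 0.077, 0.49], [0.004, -0.001, 0, -0.001, 0, 0.077, 1], [0.004, -0.001, 0, -0.001, 0, 0.077, 1], [0.004, -0.001, 0, -0.001, 0, 0.077, 1]],
  ],
)

```text
time_s: 16.58
ee_pos: [0.4666, -0.16, 0.0611]
eef_rot: [3.141, 0.0, 1.221]
force: [1.7, -0.9, -0.5]
grip_width: 0.0358
```

Run:
```python
from h import *
o=st(); c=camera("side");o=st(); c=camera("side");o=st()
```

```text
t 16.58 p [ 466.6 -160.    61.1] rpy [3.1410e+00 1.0000e-04 1.2212e+00] F [ 1.73 -0.91 -0.51] M [-0.169 -0.29   0.002] g 35.8 q [-0.4   0.35  1.82 -0.    0.97 -0.05]
t 16.63 p [ 466.6 -159.9   61.1] rpy [3.1411e+00 1.0000e-04 1.2213e+00] F [ 1.3  -1.02 -0.55] M [-0.136 -0.341  0.003] g 35.7 q [-0.4   0.35  1.82 -0.    0.97 -0.05]
t 16.68 p [ 466.6 -159.9   61. ] rpy [3.1412e+00 1.0000e-04 1.2212e+00] F [ 0.75 -0.85  0.3 ] M [-0.199 -0.426  0.013] g 35.7 q [-0.4   0.35  1.82 -0.    0.97 -0.05]
```

servo_tool(
  moves=[
    [[0, 0, 0.05, 0, 0, 0, 1], [0, 0, 0.1, 0, 0, 0, 1], [0, 0, 0.15, 0, 0, 0, 1], [0, 0, 0.2, 0, 0, 0, 1], [0, 0, 0.2, 0, 0, 0, 1]],
  ],
)

```text
time_s: 17.1
ee_pos: [0.4671, -0.1602, 0.0614]
eef_rot: [3.14, -0.0, 0.903]
force: [3.0, -1.7, -0.2]
grip_width: 0.0354
```

Run:
```python
from h import *
o=st(); c=camera("side");o=st(); c=camera("wrist");o=st()
```

```text
t 17.1 p [ 467.1 -160.2   61.4] rpy [ 3.1397e+00 -4.0000e-04  9.0340e-01] F [ 2.95 -1.74 -0.18] M [-0.314 -0.669 -0.059] g 35.4 q [-0.4   0.35  1.82 -0.    0.97  0.26]
t 17.15 p [ 467.  -160.2   61.4] rpy [ 3.1398e+00 -4.0000e-04  9.0810e-01] F [ 3.91 -1.93  0.14] M [-0.341 -0.753 -0.023] g 35.9 q [-0.4   0.35  1.82 -0.    0.97  0.26]
t 17.2 p [ 467.1 -160.2   61.4] rpy [ 3.1398e+00 -4.0000e-04  9.0960e-01] F [ 3.89 -2.12  0.32] M [-0.373 -0.812 -0.073] g 35.7 q [-0.4   0.35  1.82 -0.    0.97  0.26]
```

servo_tool(
  moves=[
    [[0, 0, 0.05, -0.0005, 0, 0, 1], [0, 0, 0.1, -0.001, 0, 0, 1], [0, 0, 0.15, -0.001, 0, 0, 1], [0, 0, 0.2, -0.001, 0, 0, 1], [0, 0, 0.2, -0.001, 0, 0, 1]],
  ],
)

```text
time_s: 17.62
ee_pos: [0.4674, -0.1606, 0.0617]
eef_rot: [3.139, -0.002, 0.593]
force: [6.2, 0.4, -0.6]
grip_width: 0.0357
```

Run:
```python
from h import *
o=st(); c=camera("side");o=st(); c=camera("wrist");o=st()
```

```text
t 17.62 p [ 467.4 -160.6   61.7] rpy [ 3.1388e+00 -2.3000e-03  5.9320e-01] F [ 6.15  0.35 -0.61] M [ 0.046 -1.13  -0.042] g 35.7 q [-0.41  0.35  1.82  0.    0.97  0.57]
t 17.67 p [ 467.4 -160.5   61.7] rpy [ 3.1388e+00 -2.3000e-03  5.9680e-01] F [ 6.73 -0.   -0.15] M [ 0.118 -1.115 -0.064] g 35.6 q [-0.41  0.35  1.82  0.    0.97  0.57]
t 17.72 p [ 467.5 -160.6   61.8] rpy [ 3.1387e+00 -2.3000e-03  5.9780e-01] F [ 5.85 -0.64 -0.14] M [ 0.038 -1.127 -0.024] g 35.6 q [-0.41  0.35  1.82  0.    0.97  0.57]
```

servo_tool(
  moves=[
    [[0, 0, 0, 0, 0, 0, 0.49], [0, 0, 0, 0, 0, 0, 0.49], [0, 0, 0, 0, 0, 0, 0.49], [0, 0, 0, 0, 0, -0.03, 0.49], [0, 0, 0, 0, 0, -0.07, 0.49], [0, 0, 0, 0, 0, -0.08, 0.7], [0, 0, 0, 0, 0, -0.08, 1]],
  ],
)

```text
time_s: 18.3
ee_pos: [0.4678, -0.1608, 0.1027]
eef_rot: [3.137, -0.003, 0.598]
force: [0.1, -0.3, 0.5]
grip_width: 0.0381
```

Run:
```python
from h import *
o=st(); c=camera("wrist");c2=camera("side");
cv2.imwrite("pics/w13.png",c["color"][:,:,::-1]);cv2.imwrite("pics/s13.png",c2["color"][:,:,::-1])
print(rel(o,[.4762,-.1638,.094],[np.pi,0,-.36]))
```

```text
t 18.3 p [ 467.8 -160.8  102.7] rpy [ 3.137  -0.0035  0.5983] F [ 0.05 -0.26  0.54] M [-0.015  0.024 -0.011] g 38.1 q [-0.41  0.29  1.79  0.    1.05  0.57]
[ 0.0017 -0.0034  0.6101  0.0104  0.0144  0.0176]
```

View pics/w13.png

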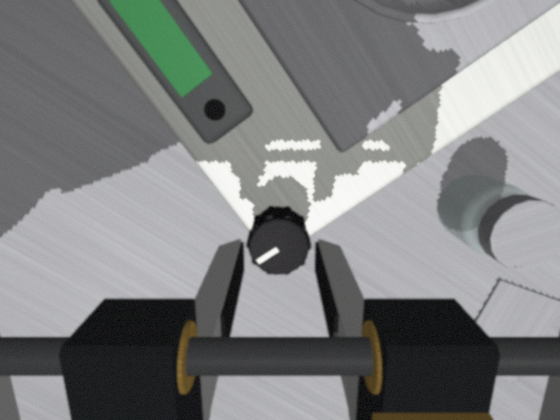

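servo_tool(
  moves=[
    [[0, 0, 0.6, 0, 0.0, 0, 1], [0.001, -0.003, 0.61, 0.005, 0.007, 0, 1], [0.001, -0.003, 0.61, 0.0104, 0.0144, 0, 1], [0.001, -0.003, 0.61, 0.0104, 0.0144, 0, 1], [0.001, -0.003, 0.61, 0.0104, 0.0144, 0, 1], [0.001, -0.003, 0.61, 0.0104, 0.0144, 0, 1], [0.001, -0.003, 0.61, 0.0104, 0.0144, 0.005, 1], [0.001, -0.003, 0.61, 0.0104, 0.0144, 0.012, 1], [0.001, -0.003, 0.61, 0.0104, 0.0144, 0.018, 1], [0.001, -0.003, 0.61, 0.0104, 0.0144, 0.021, 1], [0.001, -0.003, 0.61, 0.0104, 0.0144, 0.023, 1], [0.001, -0.003, 0.61, 0.0104, 0.0144, 0.023, 1]],
  ],
)

```text
time_s: 19.4
ee_pos: [0.4751, -0.1633, 0.089]
eef_rot: [3.141, 0.003, -0.358]
force: [-0.8, 0.1, 0.5]
grip_width: 0.0007
```

Run:
```python
from h import *
o=st(); c=camera("wrist")
cv2.imwrite("pics/w14.png",c["color"][:,:,::-1]);st()
```

```text
t 19.4 p [ 475.1 -163.3   89. ] rpy [ 3.1411e+00  2.6000e-03 -3.5790e-01] F [-0.79  0.13  0.53] M [ 0.021  0.003 -0.024] g 0.7 q [-0.4   0.33  1.77 -0.    1.04  1.53]
t 19.45 p [ 475.2 -163.4   89.3] rpy [ 3.1411e+00  2.2000e-03 -3.5840e-01] F [-0.9   0.06  0.54] M [0.051 0.023 0.067] g 0.8 q [-0.4   0.33  1.77 -0.    1.04  1.53]
```

View pics/w14.png

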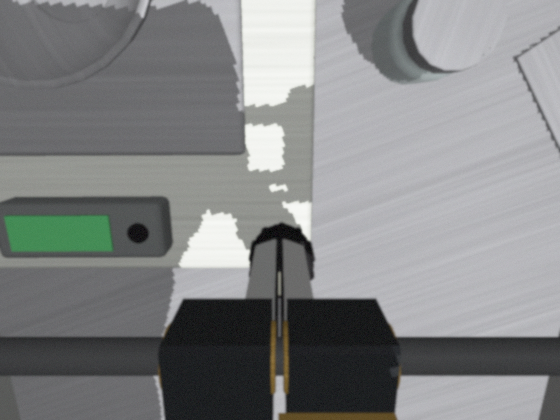

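servo_tool(
  moves=[
    [[0, 0, 0, 0, 0, 0.001, 1], [0, 0, 0, 0, 0, 0.002, 1]],
  ],
)

```text
time_s: 19.62
ee_pos: [0.4753, -0.1634, 0.0883]
eef_rot: [3.141, 0.002, -0.358]
force: [-0.3, -0.3, 0.3]
grip_width: 0.0005
```

servo_tool(
  moves=[
    [[0, 0, 0, 0, 0, 0.001, 1], [0, 0, 0, 0, 0, 0.001, 1]],
  ],
)

```text
time_s: 19.78
ee_pos: [0.4753, -0.1634, 0.0879]
eef_rot: [3.141, 0.002, -0.357]
force: [-0.1, 0.2, 0.5]
grip_width: 0.0004
```

servo_tool(
  moves=[
    [[0, 0, 0, 0, 0, 0.0008, 1], [0, 0, 0, 0, 0, 0.0008, 1]],
  ],
)

```text
time_s: 19.95
ee_pos: [0.4754, -0.1634, 0.0877]
eef_rot: [3.141, 0.002, -0.357]
force: [-1.2, -0.3, 3.1]
grip_width: 0.0003
```

servo_tool(
  moves=[
    [[0, 0, 0, 0, 0, 0.0008, 1], [0, 0, 0, 0, 0, 0.0008, 1]],
  ],
)

```text
time_s: 20.12
ee_pos: [0.4754, -0.1634, 0.0876]
eef_rot: [3.141, 0.002, -0.357]
force: [-2.2, 0.4, 5.9]
grip_width: 0.001
```

Run:
```python
from h import *
o=get_obs()
print(rel(o,[.559,.0605,.100],[np.pi,0,-.36]));print(rel(o,[.559,.0605,.090],[np.pi,0,-.36]))
```

```text
[ 3.000e-04  1.000e-03  1.900e-03  1.000e-04 -4.781e-01 -2.500e-02]
[ 3.000e-04  1.000e-03  1.900e-03  2.000e-04 -4.781e-01 -5.000e-03]
```

servo_tool(
  moves=[
    [[0, 0, 0, 0, 0, -0.03, 1], [0, 0.001, 0.002, 0, -0.05, -0.03, 1], [0, 0.001, 0.002, 0, -0.478, -0.03, 1], [0, 0.001, 0.002, 0, -0.478, -0.03, 1], [0, 0.001, 0.002, 0, -0.478, -0.03, 1], [0, 0.001, 0.002, 0, -0.478, -0.03, 1], [0, 0.001, 0.002, 0, -0.478, -0.03, 1], [0, 0.001, 0.002, 0, -0.478, -0.03, 1], [0, 0.001, 0.002, 0, -0.478, -0.02, 1], [0, 0.001, 0.002, 0, -0.478, -0.01, 1], [0, 0.001, 0.002, 0, -0.478, -0.008, 1], [0, 0.001, 0.002, 0, -0.478, -0.008, 1]],
  ],
)

```text
time_s: 21.12
ee_pos: [0.5583, 0.059, 0.0908]
eef_rot: [3.14, 0.001, -0.362]
force: [-0.3, -0.6, 0.3]
grip_width: 0.0005
```

servo_tool(
  moves=[
    [[0, 0, 0, 0, 0, 0.001, 1], [0, 0, 0, 0, 0, 0.001, 1]],
  ],
)

```text
time_s: 21.28
ee_pos: [0.5582, 0.058, 0.0903]
eef_rot: [3.14, 0.001, -0.363]
force: [0.5, -0.4, -0.2]
grip_width: 0.0002
```

servo_tool(
  moves=[
    [[0, 0, 0, 0, 0, 0.001, 1], [0, 0, 0, 0, 0, 0.001, 1]],
  ],
)

```text
time_s: 21.45
ee_pos: [0.5582, 0.0575, 0.0899]
eef_rot: [3.14, 0.001, -0.364]
force: [-0.6, -0.3, -0.9]
grip_width: 0.0006
```

servo_tool(
  moves=[
    [[0, 0, 0, 0, 0, 0.0008, 1], [0, 0, 0, 0, 0, 0.0008, 1]],
  ],
)

```text
time_s: 21.62
ee_pos: [0.5582, 0.0574, 0.0896]
eef_rot: [3.14, 0.001, -0.364]
force: [-0.2, 0.3, -0.7]
grip_width: 0.0006
```

servo_tool(
  moves=[
    [[0, 0, 0, 0, 0, 0.0008, 1], [0, 0, 0, 0, 0, 0.0008, 1]],
  ],
)

```text
time_s: 21.78
ee_pos: [0.5582, 0.0575, 0.0891]
eef_rot: [3.14, 0.001, -0.364]
force: [0.5, 0.1, 0.4]
grip_width: 0.0001
```

servo_tool(
  moves=[
    [[0, 0, 0, 0, 0, 0.001, 1], [0, 0, 0, 0, 0, 0.001, 1]],
  ],
)

```text
time_s: 21.95
ee_pos: [0.5582, 0.0575, 0.0885]
eef_rot: [3.14, 0.001, -0.364]
force: [0.1, 0.1, 0.0]
grip_width: 0.0006
```

servo_tool(
  moves=[
    [[0, 0, 0, 0, 0, 0.001, 1], [0, 0, 0, 0, 0, 0.001, 1]],
  ],
)

```text
time_s: 22.12
ee_pos: [0.5581, 0.0575, 0.0879]
eef_rot: [3.14, 0.001, -0.364]
force: [-0.5, 0.0, -0.9]
grip_width: 0.0006
```

servo_tool(
  moves=[
    [[0, 0, 0, 0, 0, 0.0008, 1], [0, 0, 0, 0, 0, 0.0008, 1]],
  ],
)

```text
time_s: 22.28
ee_pos: [0.5581, 0.0575, 0.0874]
eef_rot: [3.14, 0.001, -0.364]
force: [0.0, -0.2, -0.6]
grip_width: 0.0009
```

servo_tool(
  moves=[
    [[0, 0, 0, 0, 0, 0.0008, 1], [0, 0, 0, 0, 0, 0.0008, 1]],
  ],
)

```text
time_s: 22.45
ee_pos: [0.5582, 0.0575, 0.0872]
eef_rot: [3.14, 0.001, -0.364]
force: [-0.8, 0.1, 2.4]
grip_width: 0.0002
```

```bash
cat >> h.py <<'E'
def avg(n=6):
    F=[];Z=[]
    for i in range(n):
        camera("side");o=get_obs();F.append(o["force"]);Z.append(o["ee_pos"][2]*1000)
    print("avg F",np.mean(F,0).round(2),"sd",np.std(F,0).round(2),"z",np.mean(Z).round(3))
E
python3 -c "
from h import *
avg()"
```

```text
avg F [-1.33 -0.39  3.88] sd [0.46 0.51 0.26] z 87.192
```

servo_tool(
  moves=[
    [[0, 0, 0, 0, 0, 0.0008, 1], [0, 0, 0, 0, 0, 0.0008, 1]],
  ],
)

```text
time_s: 22.92
ee_pos: [0.5582, 0.0575, 0.0871]
eef_rot: [3.14, 0.001, -0.364]
force: [-3.7, 0.2, 6.4]
grip_width: 0.0003
```

```bash
python3 -c "
from h import *
avg()"
```

```text
avg F [-2.72 -0.66  6.63] sd [0.45 0.53 0.31] z 87.05
```

Run:
```python
from h import *
o=get_obs()
print(rel(o,[.4758,-.1636,.0895],[np.pi,0,-.36]))
```

```text
[ 0.0007  0.0006 -0.0026  0.0035  0.4719 -0.0044]
```

servo_tool(
  moves=[
    [[0, 0, 0, 0, 0, -0.03, 1], [0, 0, -0.002, 0, 0.05, -0.03, 1], [0.001, 0.001, -0.002, 0.0035, 0.472, -0.03, 1], [0.001, 0.001, -0.002, 0.0035, 0.472, -0.03, 1], [0.001, 0.001, -0.002, 0.0035, 0.472, -0.03, 1], [0.001, 0.001, -0.002, 0.0035, 0.472, -0.03, 1], [0.001, 0.001, -0.002, 0.0035, 0.472, -0.03, 1], [0.001, 0.001, -0.002, 0.0035, 0.472, -0.03, 1], [0.001, 0.001, -0.002, 0.0035, 0.472, -0.02, 1], [0.001, 0.001, -0.002, 0.0035, 0.472, -0.008, 1], [0.001, 0.001, -0.002, 0.0035, 0.472, -0.005, 1], [0.001, 0.001, -0.002, 0.0035, 0.472, -0.005, 1]],
  ],
)

```text
time_s: 24.22
ee_pos: [0.4758, -0.1623, 0.0889]
eef_rot: [-3.141, 0.001, -0.359]
force: [0.3, -0.7, 0.2]
grip_width: 0.0003
```

servo_tool(
  moves=[
    [[0, 0, 0, 0, 0, 0.001, 1], [0, 0, 0, 0, 0, 0.001, 1], [0, 0, 0, 0, 0, 0.001, 1]],
  ],
)

```text
time_s: 24.47
ee_pos: [0.476, -0.1617, 0.0884]
eef_rot: [-3.141, 0.001, -0.358]
force: [-0.5, -0.3, -0.3]
grip_width: 0.0003
```

servo_tool(
  moves=[
    [[0, 0, 0, 0, 0, 0.001, 1], [0, 0, 0, 0, 0, 0.001, 1]],
  ],
)

```text
time_s: 24.63
ee_pos: [0.4762, -0.1616, 0.0879]
eef_rot: [-3.141, 0.001, -0.358]
force: [-0.5, 0.4, 0.2]
grip_width: 0.0004
```

servo_tool(
  moves=[
    [[0, 0, 0, 0, 0, 0.0008, 1], [0, 0, 0, 0, 0, 0.0008, 1]],
  ],
)

```text
time_s: 24.8
ee_pos: [0.4762, -0.1616, 0.0877]
eef_rot: [-3.141, 0.001, -0.358]
force: [-2.2, 1.1, 3.1]
grip_width: 0.0008
```

```bash
python3 -c "
from h import *
avg(5)"
```

```text
avg F [-1.64  0.53  4.1 ] sd [0.13 0.18 0.2 ] z 87.707
```

servo_tool(
  moves=[
    [[0, 0, 0, 0, 0, 0.0008, 1], [0, 0, 0, 0, 0, 0.0008, 1]],
  ],
)

```text
time_s: 25.22
ee_pos: [0.4762, -0.1616, 0.0875]
eef_rot: [-3.141, 0.0, -0.358]
force: [-2.9, 1.3, 7.7]
grip_width: 0.0004
```

```bash
python3 -c "
from h import *
avg(5);o=get_obs();print(rel(o,[.4669,-.1603,.115],[np.pi,0,.9]));print(rel(o,[.4669,-.1603,.062],[np.pi,0,.9]))"
```

```text
avg F [-2.79  1.44  6.61] sd [0.42 0.26 0.6 ] z 87.561
[-5.000e-04 -0.000e+00 -8.007e-01 -1.830e-02  4.000e-03 -5.490e-02]
[-5.000e-04 -0.000e+00 -8.007e-01 -1.830e-02  4.100e-03  5.110e-02]
```

servo_tool(
  moves=[
    [[0, 0, 0, 0, 0, -0.05, 0.8], [0, 0, -0.1, -0.01, 0.002, -0.055, 0.49], [0, 0, -0.61, -0.018, 0.004, -0.055, 0.49], [0, 0, -0.61, -0.018, 0.004, -0.055, 0.49], [0, 0, -0.61, -0.018, 0.004, -0.055, 0.49], [0, 0, -0.61, -0.018, 0.004, -0.055, 0.49], [0, 0, -0.61, -0.018, 0.004, -0.055, 0.49], [0, 0, -0.61, -0.018, 0.004, -0.055, 0.49], [0, 0, -0.61, -0.018, 0.004, -0.055, 0.49], [0, 0, -0.61, -0.018, 0.004, -0.055, 0.49]],
  ],
)

```text
time_s: 26.3
ee_pos: [0.4671, -0.1604, 0.1148]
eef_rot: [-3.141, -0.0, 0.604]
force: [-0.8, 0.4, 0.1]
grip_width: 0.048
```

```bash
python3 -c "
from h import *
o=st();print(rel(o,[.4669,-.1605,.0625],[np.pi,0,.6]))"
```

```text
t 26.3 p [ 467.1 -160.4  114.8] rpy [-3.1408e+00 -3.0000e-04  6.0430e-01] F [-0.84  0.44  0.12] M [-0.007 -0.039  0.001] g 48.0 q [-0.41  0.28  1.78  0.    1.09  0.56]
[-5.000e-04 -2.000e-04  2.700e-03 -5.000e-04  1.000e-04  1.047e-01]
```

servo_tool(
  moves=[
    [[0, 0, 0.002, 0, 0, 0.04, 0.49], [0, 0, 0.002, 0, 0, 0.08, 0.49], [0, 0, 0.002, 0, 0, 0.1, 0.49], [0, 0, 0.002, 0, 0, 0.105, 0.49], [0, 0, 0.002, 0, 0, 0.105, 0.49], [0, 0, 0.002, 0, 0, 0.105, 0.49], [0, 0, 0.002, 0, 0, 0.105, 1], [0, 0, 0.002, 0, 0, 0.105, 1], [0, 0, 0.002, 0, 0, 0.105, 1]],
  ],
)

```text
time_s: 27.05
ee_pos: [0.4675, -0.1606, 0.063]
eef_rot: [3.141, -0.001, 0.601]
force: [0.7, -0.4, 1.1]
grip_width: 0.0358
```

servo_tool(
  moves=[
    [[0, 0, -0.06, 0, 0, 0, 1], [0, 0, -0.12, 0, 0, 0, 1], [0, 0, -0.16, 0, 0, 0.0003, 1], [0, 0, -0.19, 0, 0, 0.0005, 1], [0, 0, -0.191, 0, 0, 0.0005, 1], [0, 0, -0.191, 0, 0, 0.0005, 1]],
  ],
)

```text
time_s: 27.55
ee_pos: [0.4672, -0.1603, 0.0628]
eef_rot: [-3.142, -0.001, 0.9]
force: [-3.1, 2.8, 0.6]
grip_width: 0.0359
```

```bash
python3 -c "
from h import *
st();avg(2);o=st()"
```

```text
t 27.55 p [ 467.2 -160.3   62.8] rpy [-3.1415e+00 -6.0000e-04  8.9960e-01] F [-3.15  2.79  0.61] M [0.531 0.558 0.076] g 35.9 q [-0.41  0.35  1.82  0.    0.97  0.27]
avg F [-3.61  2.88  1.8 ] sd [0.67 0.39 0.1 ] z 62.777
t 27.65 p [ 467.2 -160.3   62.8] rpy [-3.1415e+00 -6.0000e-04  8.9950e-01] F [-4.28  3.27  1.9 ] M [0.638 0.686 0.064] g 35.7 q [-0.41  0.35  1.82  0.    0.97  0.27]
```

servo_tool(
  moves=[
    [[0, 0, 0, 0, 0, 0, 0.49], [0, 0, 0, 0, 0, 0, 0.49], [0, 0, 0, 0, 0, 0, 0.49], [0, 0, 0, 0, 0, -0.05, 0.49], [0, 0, 0, 0, 0, -0.08, 0.8], [0, 0, 0.2, 0, 0, -0.08, 1], [0, 0, 0.8, 0, 0, -0.08, 1], [0, 0, 0.8, 0, 0, -0.08, 1], [0, 0, 0.8, 0, 0, -0.08, 1], [0, 0, 0.8, 0, 0, -0.08, 1], [0, 0, 0.8, 0, 0, -0.08, 1], [0, 0, 0.8, 0, 0, -0.08, 1]],
  ],
)

```text
time_s: 28.65
ee_pos: [0.4674, -0.1605, 0.1029]
eef_rot: [-3.141, -0.001, 0.018]
force: [-0.7, -0.1, 0.3]
grip_width: 0.0007
```

```bash
python3 -c "
from h import *
o=st();print(rel(o,[.4760,-.1620,.0905],[np.pi,0,-.36]))"
```

```text
t 28.65 p [ 467.4 -160.5  102.9] rpy [-3.1414e+00 -1.0000e-03  1.7900e-02] F [-0.68 -0.15  0.33] M [ 0.065 -0.017 -0.016] g 0.7 q [-0.41  0.29  1.79  0.    1.06  1.15]
[-2.000e-04 -6.000e-04  2.406e-01  1.720e-02  3.300e-03  2.490e-02]
```

servo_tool(
  moves=[
    [[0, 0, 0.24, 0.017, 0.0033, 0, 1], [0, 0, 0.24, 0.017, 0.0033, 0, 1], [0, 0, 0.24, 0.017, 0.0033, 0.012, 1], [0, 0, 0.24, 0.017, 0.0033, 0.022, 1], [0, 0, 0.24, 0.017, 0.0033, 0.026, 1], [0, 0, 0.24, 0.017, 0.0033, 0.028, 1], [0, 0, 0.24, 0.017, 0.0033, 0.028, 1], [0, 0, 0.24, 0.017, 0.0033, 0.028, 1]],
  ],
)

```text
time_s: 29.32
ee_pos: [0.476, -0.1621, 0.0891]
eef_rot: [-3.141, -0.001, -0.357]
force: [0.5, -0.7, 0.4]
grip_width: 0.0005
```

servo_tool(
  moves=[
    [[0, 0, 0, 0, 0, 0.0008, 1], [0, 0, 0, 0, 0, 0.0008, 1]],
  ],
)

```text
time_s: 29.48
ee_pos: [0.4761, -0.1621, 0.0888]
eef_rot: [-3.141, -0.001, -0.356]
force: [-0.4, -0.5, -0.2]
grip_width: 0.0004
```

servo_tool(
  moves=[
    [[0, 0, 0, 0, 0, 0.0008, 1], [0, 0, 0, 0, 0, 0.0008, 1]],
  ],
)

```text
time_s: 29.65
ee_pos: [0.4761, -0.1621, 0.0885]
eef_rot: [-3.141, -0.002, -0.356]
force: [0.4, 0.2, -0.7]
grip_width: 0.0004
```

servo_tool(
  moves=[
    [[0, 0, 0, 0, 0, 0.0008, 1], [0, 0, 0, 0, 0, 0.0008, 1]],
  ],
)

```text
time_s: 29.82
ee_pos: [0.4761, -0.1621, 0.0881]
eef_rot: [-3.141, -0.002, -0.356]
force: [0.1, 0.1, -0.4]
grip_width: 0.0006
```

servo_tool(
  moves=[
    [[0, 0, 0, 0, 0, 0.0008, 1], [0, 0, 0, 0, 0, 0.0012, 1]],
  ],
)

```text
time_s: 29.98
ee_pos: [0.4761, -0.1621, 0.0875]
eef_rot: [-3.141, -0.002, -0.356]
force: [-0.8, 0.5, 2.2]
grip_width: 0.0008
```

servo_tool(
  moves=[
    [[0, 0, 0, 0, 0, 0.0008, 1], [0, 0, 0, 0, 0, 0.0008, 1]],
  ],
)

```text
time_s: 30.15
ee_pos: [0.4761, -0.1621, 0.0873]
eef_rot: [-3.141, -0.002, -0.356]
force: [-2.7, 1.0, 5.1]
grip_width: 0.0004
```

```bash
python3 -c "
from h import *
avg(3)"
```

```text
avg F [-2.01  0.57  4.78] sd [0.32 0.22 0.15] z 87.317
```

servo_tool(
  moves=[
    [[0, 0, 0, 0, 0, -0.05, 0.8], [0, 0, -0.1, -0.01, -0.002, -0.056, 0.49], [0, 0, -0.8, -0.018, -0.003, -0.056, 0.49], [0, 0, -0.8, -0.018, -0.003, -0.056, 0.49], [0, 0, -0.8, -0.018, -0.003, -0.056, 0.49], [0, 0, -0.8, -0.018, -0.003, -0.056, 0.49], [0, 0, -0.8, -0.018, -0.003, -0.056, 0.49], [0, 0, -0.8, -0.018, -0.003, -0.056, 0.49], [0, 0, -0.8, -0.018, -0.003, -0.056, 0.49], [0, 0, -0.8, -0.018, -0.003, -0.056, 0.49], [0, 0, -0.8, -0.018, -0.003, -0.056, 0.49], [0, 0, -0.8, -0.018, -0.003, -0.056, 0.49]],
  ],
)

```text
time_s: 31.3
ee_pos: [0.4681, -0.1576, 0.1151]
eef_rot: [3.14, -0.001, 0.907]
force: [-0.4, 0.3, -0.2]
grip_width: 0.0479
```

```bash
python3 -c "
from h import *
o=st();print(rel(o,[.4671,-.1605,.0625],[np.pi,0,.9]))"
```

```text
t 31.3 p [ 468.1 -157.6  115.1] rpy [ 3.1402e+00 -9.0000e-04  9.0720e-01] F [-0.4   0.27 -0.24] M [-0.002 -0.025  0.029] g 47.9 q [-0.4   0.27  1.78  0.    1.09  0.26]
[ 0.0009 -0.0005  0.0046 -0.006   0.0018  0.1052]
```

servo_tool(
  moves=[
    [[0.001, 0, 0.004, -0.006, 0.002, 0.03, 0.49], [0.001, 0, 0.004, -0.006, 0.002, 0.07, 0.49], [0.001, 0, 0.004, -0.006, 0.002, 0.098, 0.49], [0.001, 0, 0.004, -0.006, 0.002, 0.105, 0.49], [0.001, 0, 0.004, -0.006, 0.002, 0.105, 0.49], [0.001, 0, 0.004, -0.006, 0.002, 0.105, 0.49], [0.001, 0, 0.004, -0.006, 0.002, 0.105, 1], [0.001, 0, 0.004, -0.006, 0.002, 0.105, 1], [0.001, 0, 0.004, -0.006, 0.002, 0.105, 1]],
  ],
)

```text
time_s: 32.05
ee_pos: [0.4671, -0.1604, 0.0632]
eef_rot: [-3.141, -0.001, 0.901]
force: [-3.5, 1.9, 5.9]
grip_width: 0.0357
```

servo_tool(
  moves=[
    [[0, 0, 0.06, 0, 0, 0, 1], [0, 0, 0.12, 0, 0, -0.0003, 1], [0, 0, 0.18, 0, 0, -0.0006, 1], [0, 0, 0.24, 0, 0, -0.0009, 1], [0, 0, 0.3, 0, 0, -0.0012, 1], [0, 0, 0.36, 0, 0, -0.0015, 1], [0, 0, 0.382, 0, 0, -0.0015, 1], [0, 0, 0.382, 0, 0, -0.0015, 1], [0, 0, 0.382, 0, 0, -0.0015, 1]],
  ],
)

```text
time_s: 32.8
ee_pos: [0.4677, -0.161, 0.0644]
eef_rot: [3.141, -0.002, 0.3]
force: [3.9, -4.3, -4.7]
grip_width: 0.0357
```

servo_tool(
  moves=[
    [[0, 0, 0, 0, 0, 0, 0.49], [0, 0, 0, 0, 0, 0, 0.49], [0, 0, 0, 0, 0, 0, 0.49], [0, 0, 0, 0, 0, -0.05, 0.49], [0, 0, 0, 0, 0, -0.08, 0.8], [0, 0, 0.2, 0, 0, -0.08, 1], [0, 0, 0.4, 0, 0, -0.08, 1], [0, 0, 0.4, 0, 0, -0.08, 1], [0, 0, 0.4, 0, 0, -0.08, 1], [0, 0, 0.4, 0, 0, -0.08, 1]],
  ],
)

```text
time_s: 33.63
ee_pos: [0.4676, -0.1609, 0.1046]
eef_rot: [-3.141, -0.002, -0.331]
force: [-0.1, -0.3, -0.7]
grip_width: 0.011
```

```bash
python3 -c "
from h import *
o=st();print(rel(o,[.4760,-.1620,.0905],[np.pi,0,-.36]))"
```

```text
t 33.63 p [ 467.6 -160.9  104.6] rpy [-3.1411e+00 -2.4000e-03 -3.3140e-01] F [-0.14 -0.31 -0.72] M [ 0.04  -0.027  0.044] g 11.0 q [-0.41  0.29  1.79  0.    1.06  1.5 ]
[-0.0004 -0.0015  0.0182  0.0165 -0.0033  0.0281]
```

servo_tool(
  moves=[
    [[0, -0.0015, 0.018, 0.0165, -0.0033, 0, 1], [0, -0.0015, 0.018, 0.0165, -0.0033, 0.01, 1], [0, -0.0015, 0.018, 0.0165, -0.0033, 0.022, 1], [0, -0.0015, 0.018, 0.0165, -0.0033, 0.0285, 1], [0, -0.0015, 0.018, 0.0165, -0.0033, 0.0305, 1], [0, -0.0015, 0.018, 0.0165, -0.0033, 0.0305, 1], [0, -0.0015, 0.018, 0.0165, -0.0033, 0.0305, 1]],
  ],
)

```text
time_s: 34.22
ee_pos: [0.4759, -0.162, 0.0893]
eef_rot: [-3.141, 0.0, -0.359]
force: [-0.2, -0.2, -0.3]
grip_width: 0.0004
```

servo_tool(
  moves=[
    [[0, 0, 0, 0, 0, 0.0008, 1], [0, 0, 0, 0, 0, 0.0008, 1]],
  ],
)

```text
time_s: 34.38
ee_pos: [0.4759, -0.162, 0.0891]
eef_rot: [-3.141, -0.0, -0.359]
force: [1.2, 0.0, 0.5]
grip_width: 0.0008
```

servo_tool(
  moves=[
    [[0, 0, 0, 0, 0, 0.0008, 1], [0, 0, 0, 0, 0, 0.0008, 1]],
  ],
)

```text
time_s: 34.55
ee_pos: [0.4759, -0.162, 0.0887]
eef_rot: [-3.141, -0.0, -0.359]
force: [-0.9, -0.8, -0.8]
grip_width: 0.0005
```

servo_tool(
  moves=[
    [[0, 0, 0, 0, 0, 0.0008, 1], [0, 0, 0, 0, 0, 0.0008, 1]],
  ],
)

```text
time_s: 34.72
ee_pos: [0.4759, -0.162, 0.0883]
eef_rot: [-3.141, -0.0, -0.359]
force: [0.2, 0.2, 0.2]
grip_width: 0.0004
```

servo_tool(
  moves=[
    [[0, 0, 0, 0, 0, 0.0006, 1], [0, 0, 0, 0, 0, 0.0006, 1]],
  ],
)

```text
time_s: 34.88
ee_pos: [0.4759, -0.162, 0.0881]
eef_rot: [-3.141, -0.0, -0.359]
force: [-0.8, 0.6, 2.9]
grip_width: 0.0007
```

servo_tool(
  moves=[
    [[0, 0, 0, 0, 0, 0.0006, 1], [0, 0, 0, 0, 0, 0.0006, 1]],
  ],
)

```text
time_s: 35.05
ee_pos: [0.476, -0.1621, 0.088]
eef_rot: [-3.141, -0.001, -0.359]
force: [-1.6, 0.1, 5.1]
grip_width: 0.0006
```

```bash
python3 -c "
from h import *
avg(3)"
```

```text
avg F [-2.29  0.95  4.68] sd [0.75 0.24 0.47] z 87.995
```

servo_tool(
  moves=[
    [[0, 0, 0, 0, 0, -0.05, 0.8], [0, 0, -0.1, -0.01, -0.001, -0.056, 0.49], [0, 0, -0.42, -0.017, -0.001, -0.056, 0.49], [0, 0, -0.42, -0.017, -0.001, -0.056, 0.49], [0, 0, -0.42, -0.017, -0.001, -0.056, 0.49], [0, 0, -0.42, -0.017, -0.001, -0.056, 0.49], [0, 0, -0.42, -0.017, -0.001, -0.056, 0.49], [0, 0, -0.42, -0.017, -0.001, -0.056, 0.49], [0, 0, -0.42, -0.017, -0.001, -0.056, 0.49]],
  ],
)

```text
time_s: 35.95
ee_pos: [0.4681, -0.1586, 0.1158]
eef_rot: [-3.141, -0.001, 0.299]
force: [0.6, 0.8, 0.9]
grip_width: 0.0478
```

```bash
python3 -c "
from h import *
o=st();print(rel(o,[.4673,-.1606,.063],[np.pi,0,.3]))"
```

```text
t 35.95 p [ 468.1 -158.6  115.8] rpy [-3.1414e+00 -6.0000e-04  2.9910e-01] F [0.64 0.82 0.86] M [ 0.058 -0.002  0.025] g 47.8 q [-0.4   0.27  1.78  0.    1.09  0.87]
[-1.000e-04 -4.000e-04 -6.000e-04 -2.800e-03  3.400e-03  1.056e-01]
```

servo_tool(
  moves=[
    [[0, 0, 0, -0.003, 0.0034, 0.03, 0.49], [0, 0, 0, -0.003, 0.0034, 0.07, 0.49], [0, 0, 0, -0.003, 0.0034, 0.098, 0.49], [0, 0, 0, -0.003, 0.0034, 0.1055, 0.49], [0, 0, 0, -0.003, 0.0034, 0.1055, 0.49], [0, 0, 0, -0.003, 0.0034, 0.1055, 0.49], [0, 0, 0, -0.003, 0.0034, 0.1055, 1], [0, 0, 0, -0.003, 0.0034, 0.1055, 1], [0, 0, 0, -0.003, 0.0034, 0.1055, 1]],
  ],
)

```text
time_s: 36.7
ee_pos: [0.4677, -0.161, 0.0638]
eef_rot: [3.14, -0.002, 0.299]
force: [0.7, -1.8, 1.0]
grip_width: 0.0355
```

servo_tool(
  moves=[
    [[0, 0, -0.06, 0, 0, 0, 1], [0, 0, -0.12, 0, 0, 0.0003, 1], [0, 0, -0.172, 0, 0, 0.0006, 1], [0, 0, -0.172, 0, 0, 0.0006, 1], [0, 0, -0.172, 0, 0, 0.0006, 1]],
  ],
)

```text
time_s: 37.12
ee_pos: [0.4675, -0.1608, 0.0636]
eef_rot: [3.141, -0.001, 0.567]
force: [-2.0, 2.2, 0.7]
grip_width: 0.0357
```

servo_tool(
  moves=[
    [[0, 0, 0, 0, 0, 0, 0.49], [0, 0, 0, 0, 0, 0, 0.49], [0, 0, 0, 0, 0, 0, 0.49], [0, 0, 0, 0, 0, -0.05, 0.49], [0, 0, 0, 0, 0, -0.08, 0.8], [0, 0, 0.2, 0, 0, -0.08, 1], [0, 0, 0.6, 0, 0, -0.08, 1], [0, 0, 0.6, 0, 0, -0.08, 1], [0, 0, 0.6, 0, 0, -0.08, 1], [0, 0, 0.6, 0, 0, -0.08, 1], [0, 0, 0.6, 0, 0, -0.08, 1]],
  ],
)

```text
time_s: 38.03
ee_pos: [0.4676, -0.1609, 0.1037]
eef_rot: [3.141, -0.002, -0.191]
force: [-0.6, 0.6, -0.5]
grip_width: 0.0049
```

```bash
python3 -c "
from h import *
o=st();print(rel(o,[.4760,-.1620,.0905],[np.pi,0,-.36]))"
```

```text
t 38.03 p [ 467.6 -160.9  103.7] rpy [ 3.1415e+00 -2.0000e-03 -1.9060e-01] F [-0.6   0.6  -0.53] M [ 0.035  0.027 -0.039] g 4.9 q [-0.41  0.29  1.79  0.    1.06  1.36]
[-0.     -0.0013  0.1079  0.017  -0.001   0.0265]
```

Run:
```python
from h import *
o=get_obs(); ks=np.array([.4668,-.1605]); yaw=-.3576
ex=np.array([np.cos(yaw),np.sin(yaw)]);ey=np.array([-ex[1],ex[0]])
org=ks+.1*ex+.12*ey; p=org+.085*ex-.075*ey; print(org,p)
c=camera("side");im=c["color"][:,:,::-1].copy()
b=onz(c,(298,226),.07);print("bowl scale xy",(b[:2]-org)@ex,(b[:2]-org)@ey)
for q in (p,):
    u=proj(c,[*q,.069]);cv2.circle(im,tuple(int(v) for v in u),2,(0,0,255),-1)
cv2.imwrite("pics/s15.png",cv2.resize(im[150:290,200:380],None,fx=4,fy=4,interpolation=cv2.INTER_CUBIC))
print(rel(o,[*p,.1037],[np.pi,0,-.36]),rel(o,[*p,.074],[np.pi,0,-.36]))
```

```text
[ 0.60247721 -0.08309396] [ 0.65584804 -0.18310173]
bowl scale xy 0.04689778036679441 -0.006873766189669488
[-0.     -0.0013  0.1079  0.3782 -0.0277  0.0008] [-0.     -0.0013  0.1079  0.3781 -0.0277  0.0602]
```

View pics/s15.png

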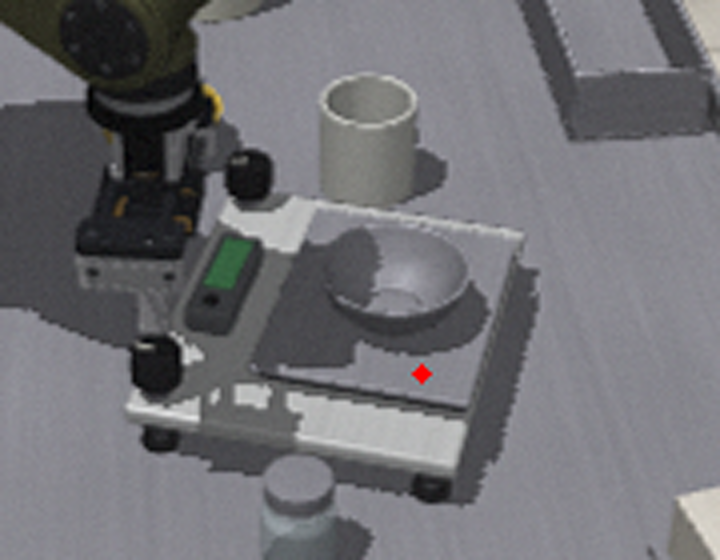

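servo_tool(
  moves=[
    [[0, 0, 0.05, 0, 0, -0.02, 1], [0, -0.001, 0.108, 0.378, -0.028, -0.02, 1], [0, -0.001, 0.108, 0.378, -0.028, -0.02, 1], [0, -0.001, 0.108, 0.378, -0.028, -0.02, 1], [0, -0.001, 0.108, 0.378, -0.028, -0.02, 1], [0, -0.001, 0.108, 0.378, -0.028, -0.01, 1], [0, -0.001, 0.108, 0.378, -0.028, 0.02, 1], [0, -0.001, 0.108, 0.378, -0.028, 0.05, 1], [0, -0.001, 0.108, 0.378, -0.028, 0.063, 1], [0, -0.001, 0.108, 0.378, -0.028, 0.065, 1], [0, -0.001, 0.108, 0.378, -0.028, 0.065, 1], [0, -0.001, 0.108, 0.378, -0.028, 0.065, 1]],
  ],
)

```text
time_s: 39.08
ee_pos: [0.6558, -0.1849, 0.0726]
eef_rot: [-3.141, -0.001, -0.369]
force: [-0.2, -0.2, 0.1]
grip_width: 0.0007
```

servo_tool(
  moves=[
    [[0, 0, 0, 0, 0, 0.0008, 1], [0, 0, 0, 0, 0, 0.0008, 1]],
  ],
)

```text
time_s: 39.25
ee_pos: [0.6561, -0.185, 0.0732]
eef_rot: [-3.141, -0.003, -0.369]
force: [0.4, -0.7, 0.5]
grip_width: 0.0003
```

servo_tool(
  moves=[
    [[0, 0, 0, 0, 0, 0.0008, 1], [0, 0, 0, 0, 0, 0.0008, 1]],
  ],
)

```text
time_s: 39.42
ee_pos: [0.6562, -0.185, 0.0733]
eef_rot: [-3.141, -0.003, -0.369]
force: [0.4, 0.4, -0.4]
grip_width: 0.0006
```

servo_tool(
  moves=[
    [[0, 0, 0, 0, 0, 0.0008, 1], [0, 0, 0, 0, 0, 0.0008, 1]],
  ],
)

```text
time_s: 39.58
ee_pos: [0.6562, -0.1849, 0.073]
eef_rot: [-3.141, -0.003, -0.369]
force: [-0.1, -0.6, 0.9]
grip_width: 0.0007
```

servo_tool(
  moves=[
    [[0, 0, 0, 0, 0, 0.001, 1], [0, 0, 0, 0, 0, 0.003, 1], [0, 0, 0, 0, 0, 0.005, 1]],
  ],
)

```text
time_s: 39.83
ee_pos: [0.6562, -0.1849, 0.0704]
eef_rot: [-3.141, -0.003, -0.369]
force: [0.3, -0.3, -0.5]
grip_width: 0.0008
```

servo_tool(
  moves=[
    [[0, 0, 0, 0, 0, 0.0008, 1], [0, 0, 0, 0, 0, 0.0008, 1]],
  ],
)

```text
time_s: 40.0
ee_pos: [0.6562, -0.1849, 0.0698]
eef_rot: [-3.141, -0.003, -0.369]
force: [1.1, 0.2, -0.1]
grip_width: 0.0008
```

servo_tool(
  moves=[
    [[0, 0, 0, 0, 0, 0.0008, 1], [0, 0, 0, 0, 0, 0.0008, 1]],
  ],
)

```text
time_s: 40.17
ee_pos: [0.6561, -0.1849, 0.0693]
eef_rot: [-3.141, -0.003, -0.369]
force: [-0.3, 0.5, -0.3]
grip_width: 0.0009
```

servo_tool(
  moves=[
    [[0, 0, 0, 0, 0, 0.0008, 1], [0, 0, 0, 0, 0, 0.0008, 1]],
  ],
)

```text
time_s: 40.33
ee_pos: [0.6562, -0.1849, 0.0692]
eef_rot: [-3.141, -0.003, -0.369]
force: [-0.9, -0.1, 3.2]
grip_width: 0.0003
```

servo_tool(
  moves=[
    [[0, 0, 0, 0, 0, 0.0008, 1], [0, 0, 0, 0, 0, 0.0008, 1]],
  ],
)

```text
time_s: 40.5
ee_pos: [0.6562, -0.185, 0.0692]
eef_rot: [-3.141, -0.004, -0.369]
force: [-2.0, -0.0, 5.4]
grip_width: 0.0003
```

servo_tool(
  moves=[
    [[0, 0, 0, 0, 0, -0.06, 1], [0, 0, 0, 0, 0, -0.14, 1], [0, 0, 0, 0, 0, -0.22, 1], [0, 0, 0, 0, 0, -0.3, 1], [0, 0, 0, -0.08, 0.05, -0.4, 1], [0, 0, 0, -0.16, 0.1, -0.4, 1], [0, 0, 0, -0.24, 0.2, -0.4, 1], [0, 0, 0, -0.3, 0.3, -0.4, 1], [0, 0, 0, -0.3, 0.3, -0.4, 1], [0, 0, 0, -0.3, 0.3, -0.4, 1]],
  ],
)

```text
time_s: 41.33
ee_pos: [0.4586, -0.272, 0.2691]
eef_rot: [3.141, -0.004, -0.37]
force: [1.3, -0.7, 0.4]
grip_width: 0.0004
```

Run:
```python
from h import *
st();c=camera("side");d=camera("scene")
cv2.imwrite("pics/end.png",np.hstack([cv2.resize(c["color"][150:300,200:380,::-1],(400,333)),cv2.resize(d["color"][150:300,180:360,::-1],(400,333))]))
```

```text
t 41.33 p [ 458.6 -272.   269.1] rpy [ 3.1414 -0.0042 -0.3703] F [ 1.32 -0.69  0.41] M [ 0.045 -0.038  0.023] g 0.4 q [-0.6   0.22  1.48  0.    1.44  1.34]
```

View pics/end.png

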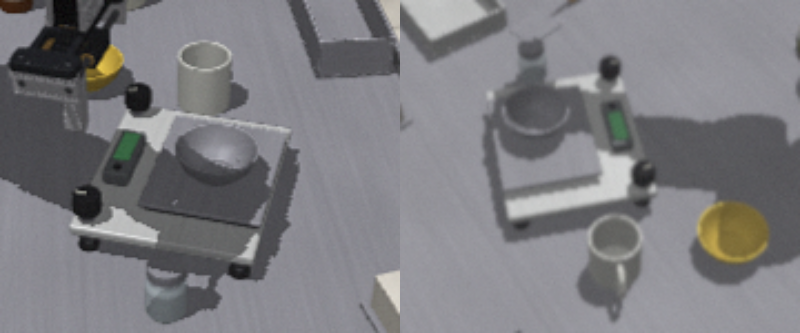

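The arm is clear of the scale. The bowl still stands on the platform, and the mug, jar and other things are where they were.

```bash
python3 -c "
from station import *
print(hand_in())"
```

```text
the job is handed in; nothing more can be done
None
```

I turned the left knob 0.86 rad clockwise (foot about 2.2 mm down). The right knob went a net 2.21 rad clockwise (about 5.5 mm), and I handed the job in at about 41 s of the 72 s allowed. No verdict came back.

**Level:** Light fingertip touches (up to about 7 N) put both knob tops at about 84.5 mm before turning. Near the end they were about 87.95 mm (right) and 87.4 mm (left), against a nominal 88 mm. The rear right of the platform is at 69.2 mm, nominal 69. From this I estimate the front is still 0.1 to 0.3 mm low (under 0.1°). The left side is about 0.55 mm lower, which fits the worn rear left foot.

**All four feet loaded:** Backing the right knob off 0.3 rad and then driving it on 0.6 rad moved its top by only about half the screw travel. That is what happens when both front feet share the load, so I left it near the middle of that range. I estimate at least 5 N on each foot. I did not measure foot load directly, nor touch the knobs again after the last 0.27 rad correction. The heights above combine earlier touches with that slope.

**Uncertain points:**
- **Press stiffness:** at the knobs it came out at 17 to 19 N/mm, between the 14 expected with one front foot loaded and the 28 expected with both. It neither confirms nor rules out four-foot contact.
- **Sideways force:** while turning, the grip put up to about 7 N sideways on the knobs. The right knob top moved back 1.5 to 2 mm, about half of it from the scale tilting up. The scale itself may have slid about 1 mm.

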